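# Roll-check three shafts and reject the bent one

## Robot

A 6-joint arm with a two-finger parallel gripper is mounted at the origin on a cart in front of the work surface, level with it; the furniture and walls round the work are solid. World frame = base frame: x ahead of the robot, y to its left, z up, the work surface at z = 0. Lengths are in mm, angles in rad, forces in N, time in s.
With the tool pointing down it reaches from about 350 to 875 mm from the base axis. Payload 4.2 kg.
Tool frame: the origin (TCP) lies midway between the tips of the shut fingers; the grasp point (between the pads) lies 19 mm behind it; z points along the fingers, y is the line along which they close (so a half turn about z gives the same grasp; the last joint's range is limited). The gripper opens to 85 mm and grips with 20 to 120 N. Pads are 22 mm wide; open, the fingers measure 114 mm over their backs; the gripper's body (76 mm by 85 mm) begins 54 mm behind the grasp point. The pads swing forward as they close: fully open they stand 13 mm farther back than shut.
Start: joints at [1.474, 0.385, 0.008, 0, -1.194, -0.259], TCP at [217.68, 585.845, 231.312] pointing down, gripper open.
Joint ranges: [-3.14, 3.14], [-1.21, 2.06], [-1.07, 1.41], [-3.16, 2.05], [-2.99, -0.16], [-3.1, 3.1]. Speed limits (rad/s): [2.79, 2.79, 3.14, 3.14, 3.14, 3.14].

## Interface

Orientations are given as a unit quaternion [x, y, z, w].
In Python, from bench import arm gives the robot as it stands.
- The arm moves only by the tool send_rows, never from a script. Its argument "targets" is a list of rows, each an object of numbers: "gripper": the gripper command: -1 is fully open, 1 is shut, values between are in proportion; "x", "y", "z": the shift along the tool's x, y, z in cm; "ax", "ay", "az": the turn, a rotation vector about the tool's x, y, z in degrees. A call has 1 to 5 rows; each row shifts and turns the commanded pose from where the row before left it, along the tool's axes as they then stand; what a row does not reach is not made up. A row lasts 1/12 s, in which the tool goes at most 41.7 mm and 7.16 degrees, less where a joint would pass 70% of its speed; a pose out of reach is approached as far as the arm can. A call is refused whole if a number of a shift passes 4.17 or a number of a turn 7.16, either way. A call with a gripper value outside its range is refused whole. The fingers move at their own pace and stop on an object; the grip force is fixed at half the most. Time passes only in rows, so rows that do not move let the fingers close. It gives the time, the measured TCP pose, the force, the opening and the grip force at its end, in the units of the state.
- arm.read_state(): the state, without advancing time (a new reading comes with each control period).
- arm.get_image(name): name is "side" or "top" or "wrist"; returns (picture, depth): 420x560x3 uint8, red, green, blue; 420x560 float32, mm along the optical axis (not along the pixel's ray), 0 where there is no reading.
- arm.camera_model(name): a dict with "fx", "fy", "cx", "cy" (pixels), "cam_to_world" (4x4, takes a point from camera to world coordinates). Camera axes: x right, y down, z forward; pixel columns grow to the right and rows downward; lengths in mm; the calibration is good to about 2 mm. A picture is of the moment at which its call begins: read the wrist's pose just before it. camera_model takes no time and is no camera call; for the wrist camera it gives the pose at the moment of the call.
- arm.job_done(): hands the job in; it is judged then, once.
Trained networks look in the newest picture that a camera, given by its name, has taken for a name from the list of things; names that differ only in an ending like _2 or _b are one class to them, and where a whole thing is asked for, a point or a joint stands for the part that bears it (a point fixed in the world has none). Each returns a list of dicts, best first, with "score" (0 to 1); they miss things now and then, are a little off and sometimes report something else, mostly with a low value. They report only what shows in the picture. A call takes as long as a camera call.
- arm.boxes_of(camera, thing): "rect" ([left, top, width, height] in pixels, round what is visible of it).
The state is a dict: "clock": time; "joints": joint angles; "joint_vel": joint speeds; "joint_efforts": joint torques, N m; "position": TCP position; "ee_rot": TCP orientation; "contact_force": force on the tool from outside, world axes, zero at the start; "wrist_torque": the same for the moment, N m; "gripper_width": finger opening in mm; "grasp_force": force on a finger pad.
Only numpy, scipy, OpenCV 4.12 (cv2) and the standard library are available. Lean on these libraries where they do the work, as an engineer would, in place of code of your own. Each camera call takes 0.05 s, during which the arm holds its last target. There are 200 camera calls.

## Task

Roll-check the three 20 mm shafts from the mat, one at a time: lay each across the upper part of the sloping plate and let go, so that a straight one rolls down by itself, under the yellow bar and into the covered bay. The shaft that does not roll down freely is bent: once it has had its chance and stays on the plate, move it to the red tray. Leave the thicker 28 mm shaft and the bottles and black loupe where they are.

Things in the scene. Friction and masses are not known exactly. Their poses are not given: they have to be found in the camera images.
- shaft_1_center (a point): a plain bright steel shaft lying on its side on the mat at the start, 20 mm in diameter, 120 mm long, about 0.2 kg. It may be straight, or bent at mid-length so that its middle stands 9 mm out of the line of its ends (one of the three is). The point is the shaft's centre (of a bent one, half-way between its middle and the line of its ends); its own x axis runs along the shaft
- shaft_2_center (a point): a plain bright steel shaft lying on its side on the mat at the start, 20 mm in diameter, 120 mm long, about 0.2 kg. It may be straight, or bent at mid-length so that its middle stands 9 mm out of the line of its ends (one of the three is). The point is the shaft's centre (of a bent one, half-way between its middle and the line of its ends); its own x axis runs along the shaft
- shaft_3_center (a point): a plain bright steel shaft lying on its side on the mat at the start, 20 mm in diameter, 120 mm long, about 0.2 kg. It may be straight, or bent at mid-length so that its middle stands 9 mm out of the line of its ends (one of the three is). The point is the shaft's centre (of a bent one, half-way between its middle and the line of its ends); its own x axis runs along the shaft
- thick_shaft_center (a point): a look-alike of another size: plain bright steel shaft lying on the mat among the others, 28 mm in diameter, 120 mm long; not part of this job. The point is its centre; its x axis runs along the shaft
- plate: sloping aluminium roll-check plate, fixed, 164 mm wide, 6 degrees downhill to the robot's right. Origin: on its upper face, centre line, about 29 mm above the bench. x: level, across the plate (shafts must lie along it); y: uphill; z: normal to the face. Blue rails 12 mm high at x = +-72 mm (inner faces) along both sides; 6 mm lip at the upper end, y = +146 mm
- gauge_bar (a point): yellow bar across the plate near its lower end: 12 mm wide along the slope, lower edge 24 mm and top 36 mm above the plate's face. The point is the middle of its lower edge, at y = -76 mm in the plate's frame. A straight 20 mm shaft let go uphill of it rolls down and under it in 1 to 2 s; a bent one rocks and settles on the plate before it
- bay (a point): covered bay for good shafts, on the plate's face behind the yellow bar, 48 mm along the slope (room for two), closed by an end wall and a fixed clear cover: it can be entered only by rolling under the bar. The point is the middle of its floor, at y = -106 mm in the plate's frame
- reject_tray: shallow red plastic tray for rejects, open on top, fixed: outside 80 mm (its x) by 160 mm (its y), 16 mm high, walls and floor 3 mm thick. Origin: centre of its underside
- mat: flat black rubber mat on which the shafts lie side by side (roughly along its x axis, about 62 mm apart), 140 mm (x) by 270 mm (y), 3 mm thick, fixed. Origin: centre of its underside
- oil_bottle_center (a point): oil bottle with orange nozzle, 42 mm across, 109 mm tall, standing just off the left end of the mat near the last shaft. The point is 50 mm above its foot
- wipe_bottle_center (a point): white bottle with blue cap, 52 mm across, 130 mm tall, standing beyond the sloping plate. The point is 65 mm above its foot
- loupe_center (a point): black stand loupe, 39 mm across, 32 mm tall, standing to the left of the red tray. The point is its centre

How it is judged (in metres and radians):
On the way:
1. the bent shaft has been laid on the plate, uphill of the bar, and let go (untouched for 0.3 s) (x of shaft_2_center in the frame of plate between -0.04 and 0.04 m and y of shaft_2_center in the frame of plate between -0.078 and 0.14 m and z of shaft_2_center in the frame of plate between 0.005 and 0.02 m and contact force between shaft_2 and the fingers below 0.01 N), for 0.3 s.
At the end, for the whole second after the job is handed in: Both straight 20 mm shafts lie at rest in the covered bay of the plate, past the yellow bar (centre between y = -80 and -132 mm in the plate's frame); the bent shaft lies at rest, flat and released, in the red tray (centre within the tray's walls and no more than 24 mm above the tray's underside) (y of shaft_1_center in the frame of plate between -0.132 and -0.08 m and z of shaft_1_center in the frame of plate between 0.005 and 0.02 m and x of shaft_1_center in the frame of plate between -0.03 and 0.03 m and linear speed of each of shaft_1, shaft_3, shaft_2 below 0.02 m/s and y of shaft_3_center in the frame of plate between -0.132 and -0.08 m and z of shaft_3_center in the frame of plate between 0.005 and 0.02 m and x of shaft_3_center in the frame of plate between -0.03 and 0.03 m and x of shaft_2_center in the frame of reject_tray between -0.037 and 0.037 m and y of shaft_2_center in the frame of reject_tray between -0.078 and 0.078 m and z of shaft_2_center in the frame of reject_tray between 0.005 and 0.024 m and angle between shaft_2_center's own x axis and vertical above 1.4 rad and contact force between shaft_2 and the fingers below 0.01 N); the robot touches nothing.
It fails at once if the thick shaft is moved more than 25 mm (distance of thick_shaft_center from where it was at the start of the episode above 0.025 m).
It fails at once if a bottle or the loupe is moved more than 25 mm (distance of any of oil_bottle_center, wipe_bottle_center, loupe_center from where it was at the start of the episode above 0.025 m).
It fails at once if a shaft falls off the bench (height (world z) of any of shaft_1_center, shaft_2_center, shaft_3_center below -0.05 m).
It also fails if it takes over 72 s, if anything falls off the work surface, if the arm or the gripper's body presses on something with over 40 N, if the wrist force passes 120 N, or if a joint passes its speed limit or range.

## Working session

There is one attempt and no reset: what is moved stays moved. The work goes in short steps, Python scripts to look and compute and a tool call to move; the robot and the scene stay as the last step left them, time stands still between calls to the robot, and variables do not carry over. Pictures are saved under pics/ and viewed, at most 10 in all, crops included, and the job is handed in when it is done.

Besides the shell and the picture viewer there is one more tool, called after "Call:" in YAML: its name, and indented under it one key for each argument. send_rows: Moves the arm, as the interface text tells. Its arguments: {"type":"object","properties":{"targets":{"type":"array"}},"required":["targets"]}

```bash
mkdir -p pics; ls; python3 - <<'E'
from bench import arm
import cv2,numpy as np
for n in("top","side"):
    p,d=arm.get_image(n); cv2.imwrite(f"pics/{n}0.png",p[:,:,::-1]); np.savez(f"/tmp/{n}.npz",p=p,d=d)
    m=arm.camera_model(n);print(n,m)
s=arm.read_state();print(s)
E
```

```text
pics
top {'fx': 409.59076072132274, 'fy': 409.59076072132274, 'cx': 283.45283142540353, 'cy': 207.48903879245333, 'cam_to_world': array([[ 2.04065343e-02, -9.98147794e-01,  5.73110384e-02,
         5.17945047e+02],
       [-9.99542168e-01, -2.16486934e-02, -2.11373592e-02,
         7.60093737e+01],
       [ 2.23389176e-02, -5.68534593e-02, -9.98132585e-01,
         1.11073667e+03],
       [ 0.00000000e+00,  0.00000000e+00,  0.00000000e+00,
         1.00000000e+00]])}
side {'fx': 524.1687873105717, 'fy': 524.1687873105717, 'cx': 278.60077785130727, 'cy': 210.432378885532, 'cam_to_world': array([[-9.80665301e-01, -1.06823415e-01,  1.63964405e-01,
         3.50391552e+02],
       [-1.95594583e-01,  5.61558088e-01, -8.03987110e-01,
         1.20777123e+03],
       [-6.19088897e-03, -8.20512810e-01, -5.71594613e-01,
         8.94609631e+02],
       [ 0.00000000e+00,  0.00000000e+00,  0.00000000e+00,
         1.00000000e+00]])}
{'clock': 0.1, 'joints': array([ 1.47358317e+00,  3.85461152e-01,  6.74628043e-03, -4.44354839e-04,
       -1.19398568e+00, -2.58592903e-01]), 'joint_vel': array([-5.09723801e-04, -4.02270657e-03,  3.95061238e-03,  2.56725068e-03,
       -4.88592089e-04,  6.72354049e-06]), 'joint_efforts': array([ 1.99385054e-04, -3.93322778e+01,  1.88928062e+01,  4.19791952e+00,
       -2.60388078e-03,  5.70805909e-06]), 'position': array([217.51953463, 585.3644354 , 230.33440627]), 'ee_rot': array([ 9.84201976e-01, -1.77046663e-01, -1.29097579e-04,  9.65662130e-04]), 'contact_force': array([-0.20239913, -0.44746107, -0.1979886 ]), 'wrist_torque': array([-0.03966156, -0.02255307,  0.002532  ]), 'grasp_force': 0.0, 'gripper_width': 85.11300871957759}
```

View pics/top0.png

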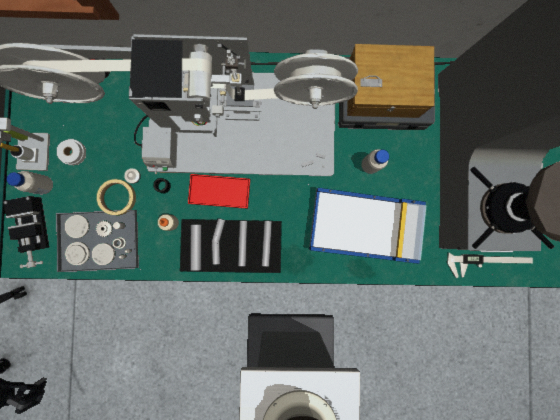

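View pics/side0.png

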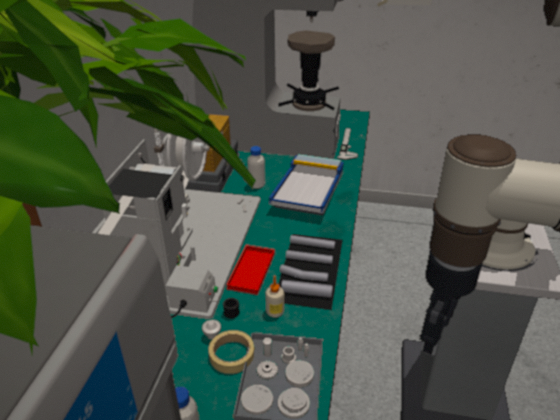

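Top view: mat at cols 180–282, rows 220–272, with shafts at cols ~196 (wide, probably the thick one), 217 (kinked, so bent), 242 and 266. Plate spans cols 312–425 with the bar at ~402. Tray is at (219,191), oil bottle at (166,223) and loupe at (163,185).

```bash
cat > h.py <<'E'
import numpy as np,cv2
from bench import arm
def cloud(n,d,m):
    v,u=np.mgrid[0:d.shape[0],0:d.shape[1]]
    P=np.stack([(u-m['cx'])/m['fx']*d,(v-m['cy'])/m['fy']*d,d,np.ones_like(d)],-1)@np.array(m['cam_to_world']).T
    return P[...,:3]
def blobs(mask,W,amin=40):
    n,l,st,c=cv2.connectedComponentsWithStats(mask.astype(np.uint8))
    for i in range(1,n):
        if st[i,4]<amin: continue
        q=W[l==i]; xy=q[:,:2].astype(np.float32)
        r=cv2.minAreaRect(xy)
        box=cv2.boxPoints(r); e=sorted([box[1]-box[0],box[2]-box[1]],key=np.linalg.norm)[1]
        a=np.degrees(np.arctan2(e[1],e[0])); a=(a+90)%180-90
        print("px",st[i,:5],"c",np.round(r[0]),"sz",np.round(sorted(r[1])),"ang %.1f"%a,"z",np.round(np.percentile(q[:,2],[5,50,95]),1))
E
python3 - <<'E'
from h import *
z=np.load('/tmp/top.npz');p,d=z['p'].astype(int),z['d'];m=arm.camera_model('top');W=cloud('top',d,m)
R=np.zeros(d.shape,bool);R[210:280,175:290]=1
print("bench z",np.median(W[285-10:278,300:330,2]),"mat z",np.median(W[225:270,228:232,2]))
print("shafts");blobs(R&(W[...,2]>9)&(W[...,2]<50),W)
print("mat");blobs(R&(p.sum(2)<100),W,200)
print("tray");blobs((p[...,0]>120)&(p[...,1]<60)&(p[...,2]<60),W,300)
print("yellow");blobs((p[...,0]>150)&(p[...,1]>120)&(p[...,2]<90)&(np.arange(560)[None]>390),W,40)
print("blue");blobs((p[...,2]>90)&(p[...,0]<60)&(p[...,1]<90)&(np.arange(560)[None]>300),W,40)
S=(p.min(2)>150)&(np.arange(560)[None]>315)&(np.arange(560)[None]<397)&(np.arange(420)[:,None]>185)&(np.arange(420)[:,None]<265)
print("plate");blobs(S,W,500)
q=W[S];A=np.c_[q[:,:2],np.ones(len(q))];print("fit",np.linalg.lstsq(A,q[:,2],rcond=None)[0])
for a in range(185,285,8): print(a,np.round(W[246,a],0),end=' ')
E
```

```text
bench z -0.4533869851492227 mat z 2.7593629703395663
shafts
px [212 218  13  47 345] c [488. 229.] sz [ 27. 122.] ang -5.5 z [13.7 20.3 24.2]
px [238 221   9  45 337] c [484. 161.] sz [ 20. 117.] ang -0.3 z [13.8 20.6 24.2]
px [262 221  10  45 334] c [486.  97.] sz [ 20. 118.] ang -2.0 z [13.8 20.6 24.5]
px [190 224  11  47 466] c [472. 284.] sz [ 28. 120.] ang 1.5 z [20.7 28.  32.2]
mat
px [ 180  219  101   54 3260] c [477. 193.] sz [139. 267.] ang -89.6 z [-0.9  2.6  5.9]
tray
px [ 188  174   62   34 1732] c [609. 185.] sz [111. 260.] ang 73.3 z [-1.   2.6 15.1]
yellow
px [ 391   46   43   60 2215] c [ 718. -135.] sz [155. 561.] ang -31.1 z [177.8 180.6 183.2]
px [398 202   9  55 190] c [ 557. -100.] sz [140. 331.] ang 79.7 z [52.4 55.9 59. ]
blue
px [331 189  68  13 218] c [597. -79.] sz [ 73. 339.] ang -75.3 z [32.6 42.1 51.4]
px [311 245  12   7  43] c [474. -33.] sz [12. 31.] ang 77.1 z [47.9 54.2 57.2]
px [324 249  43   8 140] c [ 464. -109.] sz [ 11. 113.] ang 84.0 z [38.2 45.8 52.1]
px [368 255  24   5  71] c [ 454. -201.] sz [ 9. 64.] ang 83.8 z [30.5 36.1 41. ]
plate
px [ 316  192   80   64 4173] c [546. -86.] sz [144. 316.] ang 83.9 z [21.4 32.1 42.6]
fit [-9.52733467e-02  3.92689696e-01  1.41913017e+02]
185 [472. 315.   1.] 193 [474. 288.  28.] 201 [473. 272.   0.] 209 [474. 250.   3.] 217 [475. 227.  20.] 225 [475. 207.   5.] 233 [475. 186.   3.] 241 [476. 163.  20.] 249 [476. 143.   3.] 257 [476. 122.   3.] 265 [477. 100.  18.] 273 [477.  79.   4.] 281 [477.  57.  -3.]
```

```bash
python3 - <<'E'
from h import *
z=np.load('/tmp/top.npz');p,d=z['p'].astype(int),z['d'];m=arm.camera_model('top');W=cloud('top',d,m)
ok=d>0;c=np.arange(560)[None];r=np.arange(420)[:,None]
ok&=(W[...,2]>-10)&(W[...,2]<90)
print("tray");blobs(ok&(c<255)&(p[...,0]>100)&(p[...,1]<60)&(p[...,2]<60),W,300)
Y=ok&(p[...,0]>150)&(p[...,1]>120)&(p[...,2]<110)&(c>390)&(r>190)&(r<270)
print("yellow");blobs(Y,W,40)
S=ok&(p.min(2)>150)&(c>315)&(c<397)&(r>185)&(r<265)
print("plate");blobs(S,W,500)
q=W[S];A=np.c_[q[:,:2],np.ones(len(q))];k=np.ones(len(q),bool)
for _ in range(8):
    f=np.linalg.lstsq(A[k],q[k,2],rcond=None)[0];e=abs(A@f-q[:,2]);k=e<max(2,2*np.median(e))
print("fit",f,"tilt",np.degrees(np.arctan(np.hypot(*f[:2]))),"dir",np.degrees(np.arctan2(f[1],f[0])),k.mean())
B=ok&(p[...,2]>90)&(p[...,0]<70)&(p[...,1]<100)&(c>305)&(c<430)&(r>180)&(r<270)
q=W[B];print("blue",cv2.minAreaRect(q[:,:2].astype(np.float32)))
import itertools
for a,n in(("top","oil_bottle_center"),("top","wipe_bottle_center"),("top","loupe_center"),("top","plate"),("top","gauge_bar")):
    b=arm.boxes_of(a,n)[:1]
    for t in b:
        x,y,w,h=t['rect'];print(n,np.round(t['rect']),t['score'],np.round(W[int(y+h/2),int(x+w/2)]))
# bent: axis profile
R=ok&(W[...,2]>9)&(W[...,2]<50)&(c>210)&(c<227)&(r>210)&(r<275);q=W[R]
for x in range(430,550,15):
    s=q[abs(q[:,0]-x)<8];print(x,np.round([s[:,1].mean(),s[:,2].max()],1) if len(s) else 0,end=';')
E
```

```text
tray
px [ 188  174   62   34 1752] c [622. 227.] sz [ 80. 160.] ang 86.6 z [-1.   2.6 14.8]
yellow
px [398 202   9  55 207] c [ 529. -254.] sz [ 12. 141.] ang -5.9 z [52.6 55.8 58.9]
plate
px [ 316  192   80   64 4153] c [ 541. -137.] sz [144. 211.] ang 83.9 z [21.4 32.1 42.3]
fit [9.69851140e-03 1.04732151e-01 4.10573731e+01] tilt 6.00430758804753 dir 84.70932754998422 0.8286814244465832
blue ((538.9046630859375, -176.1461944580078), (304.2598876953125, 174.998291015625), 84.0372314453125)
wipe_bottle_center [358. 150.  31.  24.] 0.68 [ 697. -167.  100.]
loupe_center [153. 179.  17.  14.] 0.44 [636. 386.  -2.]
plate [308. 189. 120.  73.] 0.9 [ 538. -170.   26.]
gauge_bar [310. 187. 118.  77.] 0.81 [ 538. -172.   28.]
430 [229.5  24.5];445 [229.7  26.3];460 [230.1  25.5];475 [231.   25.3];490 [231.6  25.4];505 [228.2  25.1];520 [224.  24.];535 [220.6  28.6];
```

```bash
cat >> h.py <<'E'
from scipy.spatial.transform import Rotation as Ro
def plan(legs,start=None):
    """legs: list of (xyz mm, yaw deg of tool x, rows, gripper)"""
    if start is None:
        s=arm.read_state();pos=np.array(s['position']);Rr=Ro.from_quat(s['ee_rot'])
        print("clock %.2f"%s['clock'],"pos",np.round(pos,1),"w %.1f gf %.1f"%(s['gripper_width'],s['grasp_force']),"F",np.round(s['contact_force'],1))
        t=Rr.apply([1,0,0]);print("yaw %.2f"%np.degrees(np.arctan2(t[1],t[0])),"tz",np.round(Rr.apply([0,0,1]),3))
    for tgt,yaw,n,g in legs:
        y=np.radians(yaw);T=Ro.from_matrix(np.array([[np.cos(y),np.sin(y),0],[np.sin(y),-np.cos(y),0],[0,0,-1]]))
        rv=(Rr.inv()*T).as_rotvec();p0=pos.copy();out=[]
        for i in range(n):
            step=(p0+(np.array(tgt)-p0)*(i+1)/n)-pos
            sh=np.round(Rr.inv().apply(step)/10,2);tu=np.round(np.degrees(rv)/n,1)
            out.append((list(map(float,sh)),list(map(float,tu)),g))
            pos=pos+Rr.apply(sh*10);Rr=Rr*Ro.from_rotvec(np.radians(tu))
        print("leg",tgt)
        for o in out:print("  ",*o)
E
python3 -c "
from h import *
plan([((486,97,180),-2,14,-.1),((486,97,60),-2,3,-.1),((486,97,7.5),-2,2,-.1)])"
```

```text
clock 0.35 pos [217.6 585.8 231.1] w 85.3 gf 0.0 F [-0.5 -0.   0.6]
yaw -20.39 tz [-0. -0. -1.]
leg (486, 97, 180)
   [3.01, 2.6, 0.37] [0.0, 0.0, -1.3] -0.1
   [2.96, 2.68, 0.36] [0.0, 0.0, -1.3] -0.1
   [2.89, 2.74, 0.37] [0.0, 0.0, -1.3] -0.1
   [2.83, 2.8, 0.36] [0.0, 0.0, -1.3] -0.1
   [2.76, 2.87, 0.37] [0.0, 0.0, -1.3] -0.1
   [2.7, 2.92, 0.37] [0.0, 0.0, -1.3] -0.1
   [2.63, 2.99, 0.36] [0.0, 0.0, -1.3] -0.1
   [2.57, 3.05, 0.37] [0.0, 0.0, -1.3] -0.1
   [2.49, 3.11, 0.36] [0.0, 0.0, -1.3] -0.1
   [2.42, 3.16, 0.37] [0.0, 0.0, -1.3] -0.1
   [2.35, 3.21, 0.37] [0.0, 0.0, -1.3] -0.1
   [2.28, 3.27, 0.36] [0.0, 0.0, -1.3] -0.1
   [2.2, 3.32, 0.37] [0.0, 0.0, -1.3] -0.1
   [2.12, 3.37, 0.37] [0.0, 0.0, -1.3] -0.1
leg (486, 97, 60)
   [0.0, -0.0, 4.0] [0.0, 0.0, -0.1] -0.1
   [0.0, -0.0, 4.0] [0.0, 0.0, -0.1] -0.1
   [0.01, -0.01, 4.0] [0.0, 0.0, -0.1] -0.1
leg (486, 97, 7.5)
   [-0.0, 0.0, 2.62] [0.0, 0.0, 0.1] -0.1
   [-0.0, 0.0, 2.63] [0.0, 0.0, 0.1] -0.1
```

Call:
send_rows:
  targets:
    - {"gripper": -0.1, "x": 3.01, "y": 2.6, "z": 0.37, "az": -1.3}
    - {"gripper": -0.1, "x": 2.96, "y": 2.68, "z": 0.36, "az": -1.3}
    - {"gripper": -0.1, "x": 2.89, "y": 2.74, "z": 0.37, "az": -1.3}
    - {"gripper": -0.1, "x": 2.83, "y": 2.8, "z": 0.36, "az": -1.3}
    - {"gripper": -0.1, "x": 2.76, "y": 2.87, "z": 0.37, "az": -1.3}

```text
$.targets[0]: bad value
```

Call:
send_rows:
  targets:
    - {"gripper": -0.1, "x": 2.7, "y": 2.92, "z": 0.37, "az": -1.3}
    - {"gripper": -0.1, "x": 2.63, "y": 2.99, "z": 0.36, "az": -1.3}
    - {"gripper": -0.1, "x": 2.57, "y": 3.05, "z": 0.37, "az": -1.3}
    - {"gripper": -0.1, "x": 2.49, "y": 3.11, "z": 0.36, "az": -1.3}
    - {"gripper": -0.1, "x": 2.42, "y": 3.16, "z": 0.37, "az": -1.3}

```text
$.targets[0]: bad value
```

Call:
send_rows:
  targets:
    - {"gripper": -0.1, "x": 2.35, "y": 3.21, "z": 0.37, "az": -1.3}
    - {"gripper": -0.1, "x": 2.28, "y": 3.27, "z": 0.36, "az": -1.3}
    - {"gripper": -0.1, "x": 2.2, "y": 3.32, "z": 0.37, "az": -1.3}
    - {"gripper": -0.1, "x": 2.12, "y": 3.37, "z": 0.37, "az": -1.3}
    - {"gripper": -0.1}

```text
$.targets[0]: bad value
```

Call:
send_rows:
  targets:
    - {"gripper": -0.1, "z": 3.0}
    - {"gripper": -0.1, "z": 3.0}
    - {"gripper": -0.1, "z": 3.0}
    - {"gripper": -0.1, "z": 2.0}
    - {"gripper": -0.1}

```text
$.targets[0]: bad value
```

Call:
send_rows:
  targets:
    - {"gripper": -0.1, "x": 3.01, "y": 2.6, "z": 0.37, "ax": 0, "ay": 0, "az": -1.3}
    - {"gripper": -0.1, "x": 2.96, "y": 2.68, "z": 0.36, "ax": 0, "ay": 0, "az": -1.3}
    - {"gripper": -0.1, "x": 2.89, "y": 2.74, "z": 0.37, "ax": 0, "ay": 0, "az": -1.3}
    - {"gripper": -0.1, "x": 2.83, "y": 2.8, "z": 0.36, "ax": 0, "ay": 0, "az": -1.3}
    - {"gripper": -0.1, "x": 2.76, "y": 2.87, "z": 0.37, "ax": 0, "ay": 0, "az": -1.3}

```text
clock: 0.77
position: [314.0, 409.6, 213.0]
ee_rot: [0.993, -0.12, 0.0, -0.0]
contact_force: [0.3, 0.8, 0.3]
gripper_width: 46.9
grasp_force: 0.0
```

Call:
send_rows:
  targets:
    - {"gripper": -0.1, "x": 2.7, "y": 2.92, "z": 0.37, "ax": 0, "ay": 0, "az": -1.3}
    - {"gripper": -0.1, "x": 2.63, "y": 2.99, "z": 0.36, "ax": 0, "ay": 0, "az": -1.3}
    - {"gripper": -0.1, "x": 2.57, "y": 3.05, "z": 0.37, "ax": 0, "ay": 0, "az": -1.3}
    - {"gripper": -0.1, "x": 2.49, "y": 3.11, "z": 0.36, "ax": 0, "ay": 0, "az": -1.3}
    - {"gripper": -0.1, "x": 2.42, "y": 3.16, "z": 0.37, "ax": 0, "ay": 0, "az": -1.3}

```text
clock: 1.18
position: [409.9, 235.0, 195.0]
ee_rot: [0.998, -0.064, 0.0, -0.0]
contact_force: [0.8, 0.2, 0.7]
gripper_width: 47.0
grasp_force: 0.0
```

Call:
send_rows:
  targets:
    - {"gripper": -0.1, "x": 2.35, "y": 3.21, "z": 0.37, "ax": 0, "ay": 0, "az": -1.3}
    - {"gripper": -0.1, "x": 2.28, "y": 3.27, "z": 0.36, "ax": 0, "ay": 0, "az": -1.3}
    - {"gripper": -0.1, "x": 2.2, "y": 3.32, "z": 0.37, "ax": 0, "ay": 0, "az": -1.3}
    - {"gripper": -0.1, "x": 2.12, "y": 3.37, "z": 0.37, "ax": 0, "ay": 0, "az": -1.3}
    - {"gripper": -0.1, "x": 0, "y": 0, "z": 0, "ax": 0, "ay": 0, "az": 0}

```text
clock: 1.6
position: [487.6, 92.1, 179.2]
ee_rot: [1.0, -0.022, -0.001, 0.001]
contact_force: [0.1, 0.4, -0.0]
gripper_width: 46.9
grasp_force: 0.0
```

Call:
send_rows:
  targets:
    - {"gripper": -0.1, "x": 0, "y": 0, "z": 3.0, "ax": 0, "ay": 0, "az": 0}
    - {"gripper": -0.1, "x": 0, "y": 0, "z": 3.0, "ax": 0, "ay": 0, "az": 0}
    - {"gripper": -0.1, "x": 0, "y": 0, "z": 3.0, "ax": 0, "ay": 0, "az": 0}
    - {"gripper": -0.1, "x": 0, "y": 0, "z": 2.0, "ax": 0, "ay": 0, "az": 0}
    - {"gripper": -0.1, "x": 0, "y": 0, "z": 0, "ax": 0, "ay": 0, "az": 0}

```text
clock: 2.02
position: [483.1, 95.8, 66.2]
ee_rot: [1.0, -0.02, -0.004, 0.002]
contact_force: [0.2, -0.3, -0.2]
gripper_width: 47.3
grasp_force: 0.0
```

```bash
python3 -c "
from h import *
plan([((486,97,8),-2,3,-.1),((486,97,120),-6,3,1),((547,-82,90),-6,5,1),((547,-82,44.5),-6,2,1)])"
```

```text
clock 2.02 pos [483.1  95.8  66.2] w 47.3 gf 0.0 F [ 0.2 -0.3 -0.2]
yaw -2.25 tz [-0.008 -0.004 -1.   ]
leg (486, 97, 8)
   [0.11, -0.05, 1.94] [0.1, 0.2, -0.1] -0.1
   [0.11, -0.05, 1.94] [0.1, 0.2, -0.1] -0.1
   [0.09, -0.05, 1.94] [0.1, 0.2, -0.1] -0.1
leg (486, 97, 120)
   [0.01, -0.0, -3.73] [-0.0, -0.0, 1.3] 1
   [0.01, -0.01, -3.74] [-0.0, -0.0, 1.3] 1
   [0.01, 0.0, -3.73] [-0.0, -0.0, 1.3] 1
leg (547, -82, 90)
   [1.58, 3.44, 0.6] [-0.0, -0.0, 0.0] 1
   [1.57, 3.44, 0.6] [-0.0, -0.0, 0.0] 1
   [1.58, 3.43, 0.6] [-0.0, -0.0, 0.0] 1
   [1.58, 3.44, 0.6] [-0.0, -0.0, 0.0] 1
   [1.58, 3.44, 0.59] [-0.0, -0.0, 0.0] 1
leg (547, -82, 44.5)
   [-0.01, 0.0, 2.28] [-0.0, -0.1, 0.1] 1
   [-0.0, 0.01, 2.27] [-0.0, -0.1, 0.1] 1
```

Call:
send_rows:
  targets:
    - {"gripper": -0.1, "x": 0, "y": 0, "z": 2.5, "ax": 0, "ay": 0, "az": 0}
    - {"gripper": -0.1, "x": 0, "y": 0, "z": 2.0, "ax": 0, "ay": 0, "az": 0}
    - {"gripper": -0.1, "x": 0, "y": 0, "z": 1.2, "ax": 0, "ay": 0, "az": 0}
    - {"gripper": -0.1, "x": 0, "y": 0, "z": 0.4, "ax": 0, "ay": 0, "az": 0}
    - {"gripper": -0.1, "x": 0, "y": 0, "z": 0, "ax": 0, "ay": 0, "az": 0}

```text
clock: 2.43
position: [486.3, 97.4, 9.2]
ee_rot: [1.0, -0.019, -0.0, 0.0]
contact_force: [0.0, -0.3, 0.4]
gripper_width: 47.1
grasp_force: 0.0
```

Call:
send_rows:
  targets:
    - {"gripper": 1, "x": 0, "y": 0, "z": 0.2, "ax": 0, "ay": 0, "az": 0}
    - {"gripper": 1, "x": 0, "y": 0, "z": 0, "ax": 0, "ay": 0, "az": 0}
    - {"gripper": 1, "x": 0, "y": 0, "z": 0, "ax": 0, "ay": 0, "az": 0}
    - {"gripper": 1, "x": 0, "y": 0, "z": 0, "ax": 0, "ay": 0, "az": 0}
    - {"gripper": 1, "x": 0, "y": 0, "z": 0, "ax": 0, "ay": 0, "az": 0}

```text
clock: 2.85
position: [486.9, 97.6, 8.4]
ee_rot: [1.0, -0.019, 0.001, -0.001]
contact_force: [-1.5, 1.5, 6.1]
gripper_width: 17.3
grasp_force: 58.8
```

```bash
python3 -c "
from h import *
plan([((486,97,115),-6,4,1),((547,-82,90),-6,6,1),((547,-82,44.5),-6,3,1)])"
```

```text
clock 2.85 pos [486.9  97.6   8.4] w 17.3 gf 58.8 F [-1.5  1.5  6.1]
yaw -2.16 tz [ 0.002  0.001 -1.   ]
leg (486, 97, 115)
   [-0.01, 0.01, -2.66] [-0.0, -0.0, 1.0] 1
   [-0.02, 0.02, -2.67] [-0.0, -0.0, 1.0] 1
   [-0.01, 0.01, -2.66] [-0.0, -0.0, 1.0] 1
   [-0.02, 0.01, -2.67] [-0.0, -0.0, 1.0] 1
leg (547, -82, 90)
   [1.33, 2.86, 0.42] [-0.0, -0.0, -0.0] 1
   [1.33, 2.86, 0.41] [-0.0, -0.0, -0.0] 1
   [1.33, 2.85, 0.42] [-0.0, -0.0, -0.0] 1
   [1.33, 2.86, 0.41] [-0.0, -0.0, -0.0] 1
   [1.33, 2.86, 0.42] [-0.0, -0.0, -0.0] 1
   [1.33, 2.86, 0.42] [-0.0, -0.0, -0.0] 1
leg (547, -82, 44.5)
   [-0.0, 0.0, 1.52] [-0.0, -0.0, -0.1] 1
   [-0.01, 0.0, 1.51] [-0.0, -0.0, -0.1] 1
   [0.0, 0.01, 1.52] [-0.0, -0.0, -0.1] 1
```

Call:
send_rows:
  targets:
    - {"gripper": 0.2, "x": 0, "y": 0, "z": 0.1, "ax": 0, "ay": 0, "az": 0}
    - {"gripper": 0.2, "x": 0, "y": 0, "z": 0.25, "ax": 0, "ay": 0, "az": 0}
    - {"gripper": 1, "x": 0, "y": 0, "z": 0, "ax": 0, "ay": 0, "az": 0}
    - {"gripper": 1, "x": 0, "y": 0, "z": 0, "ax": 0, "ay": 0, "az": 0}
    - {"gripper": 1, "x": 0, "y": 0, "z": 0, "ax": 0, "ay": 0, "az": 0}

```text
clock: 3.27
position: [485.9, 97.0, 3.5]
ee_rot: [1.0, -0.019, -0.0, 0.0]
contact_force: [-1.2, 0.0, 1.9]
gripper_width: 18.0
grasp_force: 58.8
```

Call:
send_rows:
  targets:
    - {"gripper": 1, "x": 0, "y": 0, "z": 0, "ax": 0, "ay": 0, "az": 0}

```text
clock: 3.35
position: [486.0, 97.0, 3.5]
ee_rot: [1.0, -0.019, -0.0, 0.0]
contact_force: [0.0, 0.1, 1.7]
gripper_width: 17.7
grasp_force: 58.8
```

```bash
sed -i "s/for tgt,yaw,n,g in legs:/for tgt,yaw,n,g,*tl in legs:/; s/\[0,0,-1\]\]))/[0,0,-1]]))*Ro.from_euler('x',tl[0] if tl else 0,degrees=True)/" h.py; python3 -c "
from h import *
plan([((486,97,115),-6,4,1),((547,-81,90),-6,6,1,6),((547,-81,60),-6,2,1,6),((547,-81,40.5),-6,2,1,6)])"
```

```text
clock 3.35 pos [486.   97.    3.5] w 17.7 gf 58.8 F [0.  0.1 1.7]
yaw -2.18 tz [-0. -0. -1.]
leg (486, 97, 115)
   [0.0, 0.0, -2.79] [0.0, 0.0, 1.0] 1
   [0.0, 0.0, -2.79] [0.0, 0.0, 1.0] 1
   [0.0, 0.0, -2.78] [0.0, 0.0, 1.0] 1
   [0.0, 0.0, -2.79] [0.0, 0.0, 1.0] 1
leg (547, -81, 90)
   [1.33, 2.84, 0.42] [1.0, 0.0, -0.0] 1
   [1.33, 2.85, 0.36] [1.0, 0.0, -0.0] 1
   [1.33, 2.85, 0.32] [1.0, 0.0, -0.0] 1
   [1.33, 2.86, 0.27] [1.0, 0.0, -0.0] 1
   [1.33, 2.86, 0.22] [1.0, 0.0, -0.0] 1
   [1.34, 2.87, 0.16] [1.0, 0.0, -0.0] 1
leg (547, -81, 60)
   [-0.0, 0.16, 1.49] [0.0, -0.0, -0.1] 1
   [-0.0, 0.15, 1.5] [0.0, -0.0, -0.1] 1
leg (547, -81, 40.5)
   [-0.0, 0.1, 0.97] [0.0, -0.0, 0.0] 1
   [-0.0, 0.1, 0.97] [0.0, -0.0, 0.0] 1
```

Call:
send_rows:
  targets:
    - {"gripper": 1, "x": 0, "y": 0, "z": -2.79, "ax": 0, "ay": 0, "az": 1}
    - {"gripper": 1, "x": 0, "y": 0, "z": -2.79, "ax": 0, "ay": 0, "az": 1}
    - {"gripper": 1, "x": 0, "y": 0, "z": -2.79, "ax": 0, "ay": 0, "az": 1}
    - {"gripper": 1, "x": 0, "y": 0, "z": -2.79, "ax": 0, "ay": 0, "az": 1}
    - {"gripper": 1, "x": 1.33, "y": 2.84, "z": 0.42, "ax": 1, "ay": 0, "az": 0}

```text
clock: 3.77
position: [499.9, 71.8, 116.8]
ee_rot: [0.999, -0.05, 0.007, -0.011]
contact_force: [1.4, 0.3, -1.9]
gripper_width: 17.4
grasp_force: 59.2
```

Call:
send_rows:
  targets:
    - {"gripper": 1, "x": 1.33, "y": 2.85, "z": 0.36, "ax": 1, "ay": 0, "az": 0}
    - {"gripper": 1, "x": 1.33, "y": 2.85, "z": 0.32, "ax": 1, "ay": 0, "az": 0}
    - {"gripper": 1, "x": 1.33, "y": 2.86, "z": 0.27, "ax": 1, "ay": 0, "az": 0}
    - {"gripper": 1, "x": 1.33, "y": 2.86, "z": 0.22, "ax": 1, "ay": 0, "az": 0}
    - {"gripper": 1, "x": 1.34, "y": 2.87, "z": 0.16, "ax": 1, "ay": 0, "az": 0}

```text
clock: 4.18
position: [546.6, -82.3, 89.1]
ee_rot: [0.997, -0.054, 0.002, -0.053]
contact_force: [-0.1, 0.9, -2.7]
gripper_width: 17.9
grasp_force: 59.2
```

Call:
send_rows:
  targets:
    - {"gripper": 1, "x": 0, "y": 0.16, "z": 1.5, "ax": 0, "ay": 0, "az": 0}
    - {"gripper": 1, "x": 0, "y": 0.15, "z": 1.5, "ax": 0, "ay": 0, "az": 0}
    - {"gripper": 1, "x": 0, "y": 0, "z": 0, "ax": 0, "ay": 0, "az": 0}
    - {"gripper": 1, "x": 0, "y": 0, "z": 0, "ax": 0, "ay": 0, "az": 0}

```text
clock: 4.52
position: [545.9, -81.2, 58.7]
ee_rot: [0.997, -0.054, 0.001, -0.052]
contact_force: [-0.3, 0.0, -1.5]
gripper_width: 17.8
grasp_force: 59.3
```

```bash
python3 -c "
from h import *
plan([((547,-81,40.5),-6,3,1,6)])
p,d=arm.get_image('top');cv2.imwrite('pics/t1.png',cv2.resize(p[170:290,170:440,::-1],None,fx=2.9,fy=2.9))"
```

```text
clock 4.52 pos [545.9 -81.2  58.7] w 17.8 gf 59.3 F [-0.3  0.  -1.5]
yaw -6.21 tz [ 0.008  0.104 -0.995]
leg (547, -81, 40.5)
   [0.04, 0.05, 0.6] [0.0, 0.1, -0.1] 1
   [0.03, 0.06, 0.61] [0.0, 0.1, -0.1] 1
   [0.04, 0.05, 0.6] [0.0, 0.1, -0.1] 1
```

View pics/t1.png

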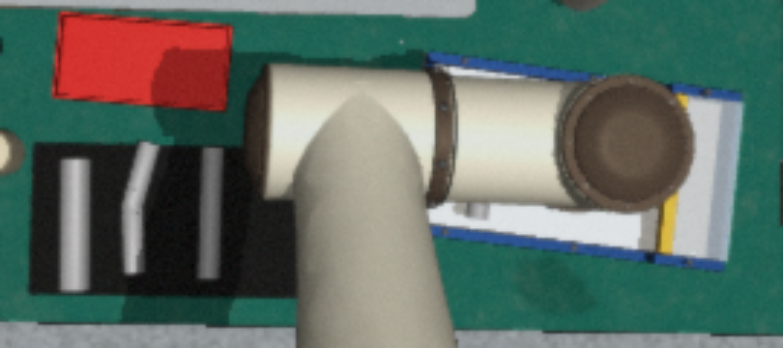

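The shaft is held, with its end showing at crop (477,212), which is over the plate's upper part at y ≈ −80. The other shafts are undisturbed.

Call:
send_rows:
  targets:
    - {"gripper": 1, "x": 0.04, "y": 0.05, "z": 0.7, "ax": 0, "ay": 0, "az": 0}
    - {"gripper": 1, "x": 0.04, "y": 0.05, "z": 0.6, "ax": 0, "ay": 0, "az": 0}
    - {"gripper": 1, "x": 0, "y": 0.05, "z": 0.4, "ax": 0, "ay": 0, "az": 0}
    - {"gripper": 1, "x": 0, "y": 0, "z": 0, "ax": 0, "ay": 0, "az": 0}
    - {"gripper": 1, "x": 0, "y": 0, "z": 0, "ax": 0, "ay": 0, "az": 0}

```text
clock: 4.98
position: [547.8, -80.5, 42.7]
ee_rot: [0.997, -0.054, 0.003, -0.052]
contact_force: [-0.8, -0.0, -2.0]
gripper_width: 17.6
grasp_force: 59.3
```

Call:
send_rows:
  targets:
    - {"gripper": 1, "x": 0, "y": 0, "z": 0.25, "ax": 0, "ay": 0, "az": 0}
    - {"gripper": 1, "x": 0, "y": 0, "z": 0, "ax": 0, "ay": 0, "az": 0}
    - {"gripper": -0.1, "x": 0, "y": 0, "z": 0, "ax": 0, "ay": 0, "az": 0}
    - {"gripper": -0.1, "x": 0, "y": 0, "z": -0.3, "ax": 0, "ay": 0, "az": 0}
    - {"gripper": -0.1, "x": 0, "y": 0, "z": -1.0, "ax": 0, "ay": 0, "az": 0}

```text
clock: 5.4
position: [547.2, -81.8, 53.0]
ee_rot: [0.997, -0.054, 0.002, -0.052]
contact_force: [-0.7, 0.2, 0.6]
gripper_width: 46.7
grasp_force: 0.0
```

Call:
send_rows:
  targets:
    - {"gripper": -0.1, "x": 0, "y": 0, "z": -3.0, "ax": 0, "ay": 0, "az": 0}
    - {"gripper": -0.1, "x": 0, "y": 0, "z": -3.5, "ax": 0, "ay": 0, "az": 0}

```text
clock: 5.57
position: [545.9, -88.7, 118.1]
ee_rot: [0.997, -0.054, 0.001, -0.052]
contact_force: [1.4, 0.2, 0.3]
gripper_width: 47.1
grasp_force: 0.0
```

```bash
python3 -c "
from h import *
plan([((484,161,125),-0.5,8,-.1),((484,161,60),-.5,3,-.1),((484,161,15),-.5,3,-.1),((484,161,4),-.5,2,-.1)])
p,d=arm.get_image('wrist');cv2.imwrite('pics/w1.png',p[:,:,::-1])"
```

```text
clock 5.57 pos [545.9 -88.7 118.1] w 47.1 gf 0.0 F [1.4 0.2 0.3]
yaw -6.18 tz [ 0.007  0.104 -0.995]
leg (484, 161, 125)
   [-1.11, -3.01, 0.23] [-0.7, -0.0, -0.7] -0.1
   [-1.06, -3.03, 0.2] [-0.7, -0.0, -0.7] -0.1
   [-1.04, -3.04, 0.16] [-0.7, -0.0, -0.7] -0.1
   [-0.99, -3.06, 0.12] [-0.7, -0.0, -0.7] -0.1
   [-0.96, -3.07, 0.08] [-0.7, -0.0, -0.7] -0.1
   [-0.91, -3.08, 0.05] [-0.7, -0.0, -0.7] -0.1
   [-0.89, -3.1, 0.0] [-0.7, -0.0, -0.7] -0.1
   [-0.84, -3.1, -0.02] [-0.7, -0.0, -0.7] -0.1
leg (484, 161, 60)
   [-0.0, 0.01, 2.16] [-0.1, -0.0, -0.0] -0.1
   [-0.01, 0.01, 2.17] [-0.1, -0.0, -0.0] -0.1
   [0.0, 0.01, 2.16] [-0.1, -0.0, -0.0] -0.1
leg (484, 161, 15)
   [-0.0, 0.0, 1.5] [-0.0, -0.0, -0.0] -0.1
   [-0.0, 0.0, 1.5] [-0.0, -0.0, -0.0] -0.1
   [-0.01, 0.0, 1.5] [-0.0, -0.0, -0.0] -0.1
leg (484, 161, 4)
   [0.0, 0.0, 0.55] [-0.0, -0.0, -0.0] -0.1
   [0.0, 0.0, 0.55] [-0.0, -0.0, -0.0] -0.1
```

View pics/w1.png

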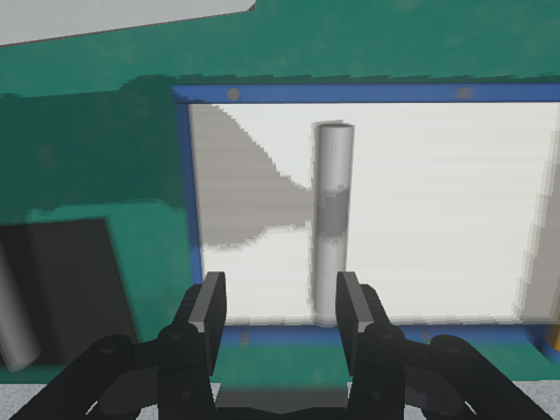

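Wrist view: the shaft lies between the rails at col ~333, free of the fingers and starting to roll downhill. On to the next one.

Call:
send_rows:
  targets:
    - {"gripper": -0.1, "x": -1.11, "y": -3.01, "z": 0.23, "ax": -0.7, "ay": 0, "az": -0.7}
    - {"gripper": -0.1, "x": -1.06, "y": -3.03, "z": 0.2, "ax": -0.7, "ay": 0, "az": -0.7}
    - {"gripper": -0.1, "x": -1.04, "y": -3.04, "z": 0.16, "ax": -0.7, "ay": 0, "az": -0.7}
    - {"gripper": -0.1, "x": -0.99, "y": -3.06, "z": 0.12, "ax": -0.7, "ay": 0, "az": -0.7}
    - {"gripper": -0.1, "x": -0.96, "y": -3.07, "z": 0.08, "ax": -0.7, "ay": 0, "az": -0.7}

```text
clock: 6.03
position: [508.5, 68.8, 123.8]
ee_rot: [0.999, -0.023, 0.004, -0.022]
contact_force: [0.2, 0.6, 0.7]
gripper_width: 47.0
grasp_force: 0.0
```

Call:
send_rows:
  targets:
    - {"gripper": -0.1, "x": -0.91, "y": -3.08, "z": 0.05, "ax": -0.7, "ay": 0, "az": -0.7}
    - {"gripper": -0.1, "x": -0.89, "y": -3.1, "z": 0, "ax": -0.7, "ay": 0, "az": -0.7}
    - {"gripper": -0.1, "x": -0.84, "y": -3.1, "z": 0, "ax": -0.7, "ay": 0, "az": -0.7}
    - {"gripper": -0.1, "x": 0, "y": 0, "z": 1.5, "ax": -0.3, "ay": 0, "az": 0}
    - {"gripper": -0.1, "x": 0, "y": 0, "z": 2.0, "ax": 0, "ay": 0, "az": 0}

```text
clock: 6.45
position: [487.0, 164.6, 92.2]
ee_rot: [1.0, -0.003, 0.006, -0.003]
contact_force: [0.3, -0.5, -0.3]
gripper_width: 46.7
grasp_force: 0.0
```

Call:
send_rows:
  targets:
    - {"gripper": -0.1, "x": 0, "y": 0, "z": 2.0, "ax": 0, "ay": 0, "az": 0}
    - {"gripper": -0.1, "x": 0, "y": 0, "z": 1.0, "ax": 0, "ay": 0, "az": 0}
    - {"gripper": -0.1, "x": 0, "y": 0, "z": 0, "ax": 0, "ay": 0, "az": 0}
    - {"gripper": -0.1, "x": 0, "y": 0, "z": 0, "ax": 0, "ay": 0, "az": 0}

```text
clock: 6.78
position: [486.1, 161.3, 60.1]
ee_rot: [1.0, -0.005, 0.003, -0.001]
contact_force: [-0.2, -0.5, 0.4]
gripper_width: 46.8
grasp_force: 0.0
```

```bash
python3 -c "
from h import *
plan([((484,161,4),-.5,5,-.1),((484,161,115),-6,4,1),((547,-81,90),-6,7,1,6),((547,-81,40.5),-6,4,1,6)])
p,d=arm.get_image('top');cv2.imwrite('pics/t2.png',cv2.resize(p[170:290,170:440,::-1],None,fx=2.9,fy=2.9))"
```

```text
clock 6.78 pos [486.1 161.3  60.1] w 46.8 gf 0.0 F [-0.2 -0.5  0.4]
yaw -0.59 tz [ 0.006  0.001 -1.   ]
leg (484, 161, 4)
   [-0.05, 0.01, 1.12] [-0.0, -0.1, -0.0] -0.1
   [-0.04, 0.01, 1.12] [-0.0, -0.1, -0.0] -0.1
   [-0.05, 0.01, 1.12] [-0.0, -0.1, -0.0] -0.1
   [-0.04, 0.0, 1.12] [-0.0, -0.1, -0.0] -0.1
   [-0.04, 0.01, 1.13] [-0.0, -0.1, -0.0] -0.1
leg (484, 161, 115)
   [-0.01, -0.0, -2.78] [-0.0, 0.0, 1.4] 1
   [-0.0, -0.01, -2.77] [-0.0, 0.0, 1.4] 1
   [-0.01, 0.0, -2.78] [-0.0, 0.0, 1.4] 1
   [-0.01, -0.0, -2.77] [-0.0, 0.0, 1.4] 1
leg (547, -81, 90)
   [1.27, 3.34, 0.35] [0.8, 0.0, -0.0] 1
   [1.27, 3.34, 0.3] [0.8, 0.0, -0.0] 1
   [1.27, 3.35, 0.26] [0.8, 0.0, -0.0] 1
   [1.26, 3.35, 0.21] [0.8, 0.0, -0.0] 1
   [1.27, 3.36, 0.16] [0.8, 0.0, -0.0] 1
   [1.27, 3.36, 0.11] [0.8, 0.0, -0.0] 1
   [1.27, 3.35, 0.07] [0.8, 0.0, -0.0] 1
leg (547, -81, 40.5)
   [0.0, 0.12, 1.23] [0.1, 0.0, -0.1] 1
   [0.01, 0.13, 1.23] [0.1, 0.0, -0.1] 1
   [-0.0, 0.13, 1.24] [0.1, 0.0, -0.1] 1
   [0.0, 0.12, 1.23] [0.1, 0.0, -0.1] 1
```

View pics/t2.png

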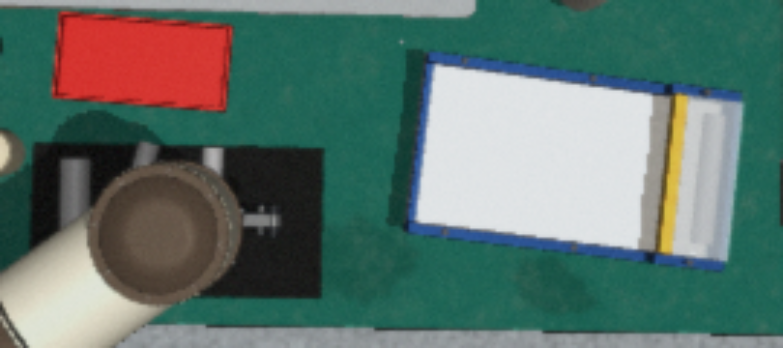

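The first straight shaft is in the covered bay (crop ~710,180) and the plate is clear. Now grip the second one.

Call:
send_rows:
  targets:
    - {"gripper": -0.1, "x": -0.1, "y": 0, "z": 2.0, "ax": 0, "ay": -0.3, "az": 0}
    - {"gripper": -0.1, "x": -0.1, "y": 0, "z": 2.0, "ax": 0, "ay": 0, "az": 0}
    - {"gripper": -0.1, "x": 0, "y": 0, "z": 1.2, "ax": 0, "ay": 0, "az": 0}
    - {"gripper": -0.1, "x": 0, "y": 0, "z": 0.4, "ax": 0, "ay": 0, "az": 0}
    - {"gripper": -0.1, "x": 0, "y": 0, "z": 0, "ax": 0, "ay": 0, "az": 0}

```text
clock: 7.25
position: [484.1, 161.4, 3.7]
ee_rot: [1.0, -0.005, 0.0, -0.001]
contact_force: [0.1, 1.0, 0.1]
gripper_width: 46.9
grasp_force: 0.0
```

Call:
send_rows:
  targets:
    - {"gripper": 1, "x": 0, "y": 0, "z": 0, "ax": 0, "ay": 0, "az": 0}
    - {"gripper": 1, "x": 0, "y": 0, "z": 0, "ax": 0, "ay": 0, "az": 0}
    - {"gripper": 1, "x": 0, "y": 0, "z": 0, "ax": 0, "ay": 0, "az": 0}
    - {"gripper": 1, "x": 0, "y": 0, "z": 0, "ax": 0, "ay": 0, "az": 0}
    - {"gripper": 1, "x": 0, "y": 0, "z": 0, "ax": 0, "ay": 0, "az": 0}

```text
clock: 7.67
position: [484.6, 162.0, 5.0]
ee_rot: [1.0, -0.005, 0.001, -0.001]
contact_force: [-1.8, 0.0, 5.5]
gripper_width: 17.6
grasp_force: 58.6
```

```bash
python3 -c "
from h import *
plan([((484,161,115),-6,4,1),((547,-81,90),-6,7,1,6),((547,-81,40.5),-6,4,1,6)])"
```

```text
clock 7.67 pos [484.6 162.    5. ] w 17.6 gf 58.6 F [-1.8  0.   5.5]
yaw -0.56 tz [ 0.003  0.003 -1.   ]
leg (484, 161, 115)
   [-0.01, 0.02, -2.75] [-0.0, -0.0, 1.4] 1
   [-0.01, 0.02, -2.75] [-0.0, -0.0, 1.4] 1
   [-0.0, 0.01, -2.75] [-0.0, -0.0, 1.4] 1
   [-0.01, 0.02, -2.75] [-0.0, -0.0, 1.4] 1
leg (547, -81, 90)
   [1.26, 3.34, 0.35] [0.8, -0.0, -0.0] 1
   [1.27, 3.35, 0.3] [0.8, -0.0, -0.0] 1
   [1.26, 3.35, 0.26] [0.8, -0.0, -0.0] 1
   [1.27, 3.35, 0.21] [0.8, -0.0, -0.0] 1
   [1.26, 3.36, 0.16] [0.8, -0.0, -0.0] 1
   [1.27, 3.36, 0.12] [0.8, -0.0, -0.0] 1
   [1.26, 3.36, 0.06] [0.8, -0.0, -0.0] 1
leg (547, -81, 40.5)
   [-0.0, 0.12, 1.23] [0.1, -0.0, -0.0] 1
   [-0.0, 0.13, 1.23] [0.1, -0.0, -0.0] 1
   [-0.01, 0.13, 1.24] [0.1, -0.0, -0.0] 1
   [0.0, 0.13, 1.23] [0.1, -0.0, -0.0] 1
```

Call:
send_rows:
  targets:
    - {"gripper": 1, "x": 0, "y": 0, "z": -2.8, "ax": 0, "ay": 0, "az": 1.4}
    - {"gripper": 1, "x": 0, "y": 0, "z": -2.8, "ax": 0, "ay": 0, "az": 1.4}
    - {"gripper": 1, "x": 0, "y": 0, "z": -2.8, "ax": 0, "ay": 0, "az": 1.4}
    - {"gripper": 1, "x": 0, "y": 0, "z": -2.75, "ax": 0, "ay": 0, "az": 1.3}
    - {"gripper": 1, "x": 1.26, "y": 3.34, "z": 0.35, "ax": 0.85, "ay": 0, "az": 0}

```text
clock: 8.08
position: [497.0, 132.4, 118.2]
ee_rot: [0.999, -0.049, 0.008, -0.012]
contact_force: [1.9, 0.3, -1.1]
gripper_width: 17.6
grasp_force: 59.2
```

Call:
send_rows:
  targets:
    - {"gripper": 1, "x": 1.27, "y": 3.35, "z": 0.3, "ax": 0.85, "ay": 0, "az": 0}
    - {"gripper": 1, "x": 1.27, "y": 3.35, "z": 0.26, "ax": 0.85, "ay": 0, "az": 0}
    - {"gripper": 1, "x": 1.27, "y": 3.35, "z": 0.21, "ax": 0.85, "ay": 0, "az": 0}
    - {"gripper": 1, "x": 1.27, "y": 3.36, "z": 0.16, "ax": 0.85, "ay": 0, "az": 0}
    - {"gripper": 1, "x": 1.27, "y": 3.36, "z": 0.12, "ax": 0.85, "ay": 0, "az": 0}

```text
clock: 8.5
position: [537.9, -47.7, 93.3]
ee_rot: [0.998, -0.053, 0.003, -0.046]
contact_force: [1.3, 0.4, -1.7]
gripper_width: 17.0
grasp_force: 59.2
```

Call:
send_rows:
  targets:
    - {"gripper": 1, "x": 1.27, "y": 3.36, "z": 0.06, "ax": 0.85, "ay": 0, "az": 0}
    - {"gripper": 1, "x": 0, "y": 0.12, "z": 1.2, "ax": 0, "ay": 0, "az": 0}
    - {"gripper": 1, "x": 0, "y": 0.13, "z": 1.2, "ax": 0, "ay": 0, "az": 0}
    - {"gripper": 1, "x": 0, "y": 0.1, "z": 1.0, "ax": 0, "ay": 0, "az": 0}
    - {"gripper": 1, "x": 0, "y": 0, "z": 0, "ax": 0, "ay": 0, "az": 0}

```text
clock: 8.92
position: [545.2, -80.7, 53.2]
ee_rot: [0.997, -0.054, 0.0, -0.053]
contact_force: [-0.3, 0.6, -1.9]
gripper_width: 17.6
grasp_force: 59.3
```

```bash
python3 -c "
from h import *
plan([((547,-81,41),-6,3,1,6)])"
```

```text
clock 8.92 pos [545.2 -80.7  53.2] w 17.6 gf 59.3 F [-0.3  0.6 -1.9]
yaw -6.16 tz [ 0.006  0.105 -0.994]
leg (547, -81, 41)
   [0.06, 0.04, 0.4] [-0.0, 0.1, -0.1] 1
   [0.07, 0.05, 0.4] [-0.0, 0.1, -0.1] 1
   [0.06, 0.05, 0.41] [-0.0, 0.1, -0.1] 1
```

Lower to about z 41, release, back off along the tool and head for the bent shaft.

Call:
send_rows:
  targets:
    - {"gripper": 1, "x": 0, "y": 0.05, "z": 0.5, "ax": 0, "ay": 0, "az": 0}
    - {"gripper": 1, "x": 0, "y": 0.05, "z": 0.5, "ax": 0, "ay": 0, "az": 0}
    - {"gripper": 1, "x": 0, "y": 0.03, "z": 0.25, "ax": 0, "ay": 0, "az": 0}
    - {"gripper": 1, "x": 0, "y": 0, "z": 0, "ax": 0, "ay": 0, "az": 0}
    - {"gripper": 1, "x": 0, "y": 0, "z": 0, "ax": 0, "ay": 0, "az": 0}

```text
clock: 9.33
position: [547.3, -80.3, 43.0]
ee_rot: [0.997, -0.053, 0.003, -0.053]
contact_force: [0.0, 0.8, -0.5]
gripper_width: 17.7
grasp_force: 59.3
```

Call:
send_rows:
  targets:
    - {"gripper": -0.1, "x": 0, "y": 0, "z": 0, "ax": 0, "ay": 0, "az": 0}
    - {"gripper": -0.1, "x": 0, "y": 0, "z": -0.3, "ax": 0, "ay": 0, "az": 0}
    - {"gripper": -0.1, "x": 0, "y": 0, "z": -1.0, "ax": 0, "ay": 0, "az": 0}
    - {"gripper": -0.1, "x": 0, "y": 0, "z": -3.0, "ax": 0, "ay": 0, "az": 0}
    - {"gripper": -0.1, "x": 0, "y": 0, "z": -3.5, "ax": 0, "ay": 0, "az": 0}

```text
clock: 9.75
position: [545.0, -88.9, 120.5]
ee_rot: [0.997, -0.053, 0.001, -0.052]
contact_force: [1.1, 0.8, 0.0]
gripper_width: 46.9
grasp_force: 0.0
```

```bash
python3 -c "
from h import *
plan([((487,230,125),-5.5,9,-.1),((487,230,50),-5.5,4,-.1)])"
```

```text
clock 9.75 pos [545.  -88.9 120.5] w 46.9 gf 0.0 F [1.1 0.8 0. ]
yaw -6.09 tz [ 0.007  0.104 -0.995]
leg (487, 230, 125)
   [-1.02, -3.44, 0.31] [-0.7, 0.0, -0.1] -0.1
   [-1.01, -3.45, 0.28] [-0.7, 0.0, -0.1] -0.1
   [-1.0, -3.45, 0.23] [-0.7, 0.0, -0.1] -0.1
   [-1.0, -3.45, 0.19] [-0.7, 0.0, -0.1] -0.1
   [-0.99, -3.46, 0.14] [-0.7, 0.0, -0.1] -0.1
   [-0.99, -3.47, 0.11] [-0.7, 0.0, -0.1] -0.1
   [-0.98, -3.46, 0.06] [-0.7, 0.0, -0.1] -0.1
   [-0.98, -3.47, 0.02] [-0.7, 0.0, -0.1] -0.1
   [-0.96, -3.47, -0.03] [-0.7, 0.0, -0.1] -0.1
leg (487, 230, 50)
   [0.01, -0.01, 1.88] [0.1, 0.0, 0.1] -0.1
   [0.0, -0.01, 1.87] [0.1, 0.0, 0.1] -0.1
   [0.01, 0.0, 1.88] [0.1, 0.0, 0.1] -0.1
   [0.0, 0.0, 1.87] [0.1, 0.0, 0.1] -0.1
```

Call:
send_rows:
  targets:
    - {"gripper": 0.15, "x": -1.02, "y": -3.44, "z": 0.31, "ax": -0.7, "ay": 0, "az": 0}
    - {"gripper": 0.15, "x": -1.01, "y": -3.45, "z": 0.28, "ax": -0.7, "ay": 0, "az": 0}
    - {"gripper": 0.15, "x": -1.0, "y": -3.45, "z": 0.23, "ax": -0.7, "ay": 0, "az": 0}
    - {"gripper": 0.15, "x": -1.0, "y": -3.45, "z": 0.19, "ax": -0.7, "ay": 0, "az": 0}
    - {"gripper": 0.15, "x": -0.99, "y": -3.46, "z": 0.14, "ax": -0.7, "ay": 0, "az": -0.2}

```text
clock: 10.17
position: [514.7, 89.9, 124.6]
ee_rot: [0.998, -0.052, 0.003, -0.022]
contact_force: [0.6, 0.7, 0.3]
gripper_width: 36.4
grasp_force: 0.0
```

Call:
send_rows:
  targets:
    - {"gripper": 0.15, "x": -0.99, "y": -3.47, "z": 0.11, "ax": -0.7, "ay": 0, "az": -0.2}
    - {"gripper": 0.15, "x": -0.98, "y": -3.46, "z": 0.06, "ax": -0.7, "ay": 0, "az": -0.2}
    - {"gripper": 0.15, "x": -0.98, "y": -3.47, "z": 0.02, "ax": -0.7, "ay": 0, "az": 0}
    - {"gripper": 0.15, "x": -0.96, "y": -3.47, "z": 0, "ax": -0.4, "ay": 0, "az": 0}
    - {"gripper": 0.15, "x": 0, "y": 0, "z": 1.5, "ax": 0, "ay": 0, "az": 0}

```text
clock: 10.58
position: [491.8, 237.6, 113.9]
ee_rot: [0.999, -0.044, 0.005, -0.004]
contact_force: [0.8, -0.0, 0.7]
gripper_width: 36.3
grasp_force: 0.0
```

Call:
send_rows:
  targets:
    - {"gripper": 0.15, "x": 0, "y": 0, "z": 2.0, "ax": 0, "ay": 0, "az": 0}
    - {"gripper": 0.15, "x": 0, "y": 0, "z": 2.0, "ax": 0, "ay": 0, "az": 0}
    - {"gripper": 0.15, "x": 0, "y": 0, "z": 1.0, "ax": 0, "ay": 0, "az": 0}
    - {"gripper": 0.15, "x": 0, "y": 0, "z": 0, "ax": 0, "ay": 0, "az": 0}
    - {"gripper": 0.15, "x": 0, "y": 0, "z": 0, "ax": 0, "ay": 0, "az": 0}

```text
clock: 11.0
position: [490.0, 230.4, 60.2]
ee_rot: [0.999, -0.048, 0.001, -0.0]
contact_force: [-0.4, 0.9, 0.9]
gripper_width: 36.4
grasp_force: 0.0
```

```bash
python3 -c "
from h import *
plan([((487,229.5,4),-5.5,5,.15)])
p,d=arm.get_image('top');a=cv2.resize(p[170:290,300:440,::-1],None,fx=2.5,fy=2.5);w,_=arm.get_image('wrist')
b=cv2.resize(w[:,:,::-1],(400,300));cv2.imwrite('pics/t3.png',np.hstack([a,b]))"
```

```text
clock 11.00 pos [490.  230.4  60.2] w 36.4 gf 0.0 F [-0.4  0.9  0.9]
yaw -5.49 tz [ 0.001  0.    -1.   ]
leg (487, 229.5, 4)
   [-0.06, 0.02, 1.12] [-0.0, -0.0, 0.0] 0.15
   [-0.06, 0.03, 1.13] [-0.0, -0.0, 0.0] 0.15
   [-0.06, 0.02, 1.12] [-0.0, -0.0, 0.0] 0.15
   [-0.05, 0.03, 1.13] [-0.0, -0.0, 0.0] 0.15
   [-0.06, 0.02, 1.12] [-0.0, -0.0, 0.0] 0.15
```

View pics/t3.png

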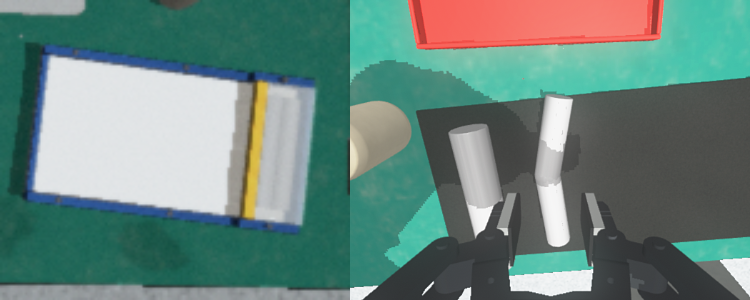

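The plate is clear, so the second straight shaft has also gone under the bar. In the wrist view the bent shaft (kink at ~547,182) sits midway between the fingers, with the thick shaft just clear on the left.

Call:
send_rows:
  targets:
    - {"gripper": 0.15, "x": -0.1, "y": 0.05, "z": 1.5, "ax": 0, "ay": 0, "az": 0}
    - {"gripper": 0.15, "x": -0.1, "y": 0.05, "z": 1.5, "ax": 0, "ay": 0, "az": 0}
    - {"gripper": 0.15, "x": -0.1, "y": 0, "z": 1.2, "ax": 0, "ay": 0, "az": 0}
    - {"gripper": 0.15, "x": 0, "y": 0, "z": 0.9, "ax": 0, "ay": 0, "az": 0}
    - {"gripper": 0.15, "x": 0, "y": 0, "z": 0.4, "ax": 0, "ay": 0, "az": 0}

```text
clock: 11.52
position: [486.6, 229.6, 4.4]
ee_rot: [0.999, -0.048, 0.0, -0.0]
contact_force: [-0.7, 0.5, -0.3]
gripper_width: 36.2
grasp_force: 0.0
```

Call:
send_rows:
  targets:
    - {"gripper": 1, "x": 0, "y": 0, "z": 0, "ax": 0, "ay": 0, "az": 0}
    - {"gripper": 1, "x": 0, "y": 0, "z": 0, "ax": 0, "ay": 0, "az": 0}
    - {"gripper": 1, "x": 0, "y": 0, "z": 0, "ax": 0, "ay": 0, "az": 0}
    - {"gripper": 1, "x": 0, "y": 0, "z": 0, "ax": 0, "ay": 0, "az": 0}
    - {"gripper": 1, "x": 0, "y": 0, "z": 0, "ax": 0, "ay": 0, "az": 0}

```text
clock: 11.93
position: [486.8, 230.0, 5.1]
ee_rot: [0.999, -0.048, 0.001, -0.001]
contact_force: [0.3, 0.4, -0.4]
gripper_width: 18.5
grasp_force: 57.6
```

```bash
python3 -c "
from h import *
plan([((487,229.5,118),-6,4,1),((547,-81,93),-6,9,1,6),((547,-81,52),-6,3,1,6)])"
```

```text
clock 11.93 pos [486.8 230.    5.1] w 18.5 gf 57.6 F [ 0.3  0.4 -0.4]
yaw -5.50 tz [ 0.001  0.001 -1.   ]
leg (487, 229.5, 118)
   [0.01, 0.01, -2.82] [-0.0, -0.0, 0.1] 1
   [0.01, 0.0, -2.83] [-0.0, -0.0, 0.1] 1
   [0.01, 0.01, -2.82] [-0.0, -0.0, 0.1] 1
   [0.01, 0.01, -2.82] [-0.0, -0.0, 0.1] 1
leg (547, -81, 93)
   [1.02, 3.36, 0.27] [0.7, -0.0, 0.0] 1
   [1.02, 3.37, 0.24] [0.7, -0.0, 0.0] 1
   [1.01, 3.37, 0.19] [0.7, -0.0, 0.0] 1
   [1.02, 3.37, 0.15] [0.7, -0.0, 0.0] 1
   [1.02, 3.37, 0.11] [0.7, -0.0, 0.0] 1
   [1.02, 3.38, 0.07] [0.7, -0.0, 0.0] 1
   [1.01, 3.37, 0.03] [0.7, -0.0, 0.0] 1
   [1.02, 3.38, -0.02] [0.7, -0.0, 0.0] 1
   [1.02, 3.37, -0.05] [0.7, -0.0, 0.0] 1
leg (547, -81, 52)
   [-0.0, 0.15, 1.36] [-0.1, -0.0, 0.0] 1
   [-0.01, 0.15, 1.36] [-0.1, -0.0, 0.0] 1
   [0.0, 0.15, 1.35] [-0.1, -0.0, 0.0] 1
```

Call:
send_rows:
  targets:
    - {"gripper": 1, "x": 0, "y": 0, "z": -2.85, "ax": 0, "ay": 0, "az": 0.1}
    - {"gripper": 1, "x": 0, "y": 0, "z": -2.85, "ax": 0, "ay": 0, "az": 0.1}
    - {"gripper": 1, "x": 0, "y": 0, "z": -2.85, "ax": 0, "ay": 0, "az": 0.1}
    - {"gripper": 1, "x": 0, "y": 0, "z": -2.85, "ax": 0, "ay": 0, "az": 0.1}
    - {"gripper": 1, "x": 1.02, "y": 3.36, "z": 0.27, "ax": 0.7, "ay": 0, "az": 0}

```text
clock: 12.35
position: [497.6, 201.5, 122.8]
ee_rot: [0.999, -0.047, 0.008, -0.011]
contact_force: [2.6, 0.5, -1.4]
gripper_width: 18.1
grasp_force: 58.2
```

Call:
send_rows:
  targets:
    - {"gripper": 1, "x": 1.02, "y": 3.37, "z": 0.24, "ax": 0.7, "ay": 0, "az": 0}
    - {"gripper": 1, "x": 1.02, "y": 3.37, "z": 0.19, "ax": 0.7, "ay": 0, "az": 0}
    - {"gripper": 1, "x": 1.02, "y": 3.37, "z": 0.15, "ax": 0.7, "ay": 0, "az": 0}
    - {"gripper": 1, "x": 1.02, "y": 3.37, "z": 0.11, "ax": 0.7, "ay": 0, "az": 0}
    - {"gripper": 1, "x": 1.02, "y": 3.37, "z": 0.07, "ax": 0.7, "ay": 0, "az": 0}

```text
clock: 12.77
position: [526.0, 21.2, 101.9]
ee_rot: [0.998, -0.051, 0.002, -0.037]
contact_force: [0.8, -0.1, -2.8]
gripper_width: 18.4
grasp_force: 58.2
```

Call:
send_rows:
  targets:
    - {"gripper": 1, "x": 1.02, "y": 3.37, "z": 0.03, "ax": 0.7, "ay": 0, "az": 0}
    - {"gripper": 1, "x": 1.02, "y": 3.37, "z": 0, "ax": 0.7, "ay": 0, "az": 0}
    - {"gripper": 1, "x": 1.02, "y": 3.37, "z": 0, "ax": 0.4, "ay": 0, "az": 0}
    - {"gripper": 1, "x": 0, "y": 0.15, "z": 1.2, "ax": 0, "ay": 0, "az": 0}
    - {"gripper": 1, "x": 0, "y": 0.15, "z": 1.2, "ax": 0, "ay": 0, "az": 0}

```text
clock: 13.18
position: [546.7, -83.5, 68.6]
ee_rot: [0.997, -0.054, 0.003, -0.053]
contact_force: [-1.7, 1.0, -2.8]
gripper_width: 18.6
grasp_force: 58.4
```

Call:
send_rows:
  targets:
    - {"gripper": 1, "x": 0, "y": 0.1, "z": 1.0, "ax": 0, "ay": 0, "az": 0}
    - {"gripper": 1, "x": 0, "y": 0, "z": 0, "ax": 0, "ay": 0, "az": 0}
    - {"gripper": 1, "x": 0, "y": 0, "z": 0, "ax": 0, "ay": 0, "az": 0}

```text
clock: 13.43
position: [546.0, -80.7, 58.2]
ee_rot: [0.997, -0.051, 0.002, -0.052]
contact_force: [-1.0, 0.3, -1.6]
gripper_width: 17.8
grasp_force: 58.4
```

```bash
python3 -c "
from h import *
plan([((547,-81,42),-6,3,1,6)])"
```

```text
clock 13.43 pos [546.  -80.7  58.2] w 17.8 gf 58.4 F [-1.   0.3 -1.6]
yaw -5.86 tz [ 0.009  0.104 -0.995]
leg (547, -81, 42)
   [0.03, 0.06, 0.54] [-0.0, 0.0, 0.0] 1
   [0.04, 0.07, 0.54] [-0.0, 0.0, 0.0] 1
   [0.03, 0.06, 0.53] [-0.0, 0.0, 0.0] 1
```

Call:
send_rows:
  targets:
    - {"gripper": 1, "x": 0, "y": 0.06, "z": 0.6, "ax": 0, "ay": 0, "az": 0}
    - {"gripper": 1, "x": 0, "y": 0.06, "z": 0.6, "ax": 0, "ay": 0, "az": 0}
    - {"gripper": 1, "x": 0, "y": 0.05, "z": 0.4, "ax": 0, "ay": 0, "az": 0}
    - {"gripper": 1, "x": 0, "y": 0, "z": 0, "ax": 0, "ay": 0, "az": 0}
    - {"gripper": 1, "x": 0, "y": 0, "z": 0, "ax": 0, "ay": 0, "az": 0}

```text
clock: 13.85
position: [546.4, -80.8, 42.5]
ee_rot: [0.997, -0.051, 0.003, -0.052]
contact_force: [0.6, -0.1, -3.2]
gripper_width: 18.4
grasp_force: 58.3
```

Call:
send_rows:
  targets:
    - {"gripper": -0.1, "x": 0, "y": 0, "z": 0, "ax": 0, "ay": 0, "az": 0}
    - {"gripper": -0.1, "x": 0, "y": 0, "z": -0.3, "ax": 0, "ay": 0, "az": 0}
    - {"gripper": -0.1, "x": 0, "y": 0, "z": -1.0, "ax": 0, "ay": 0, "az": 0}
    - {"gripper": -0.1, "x": 0, "y": 0, "z": -3.0, "ax": 0, "ay": 0, "az": 0}
    - {"gripper": -0.1, "x": 0, "y": 0, "z": -3.5, "ax": 0, "ay": 0, "az": 0}

```text
clock: 14.27
position: [544.6, -89.3, 120.5]
ee_rot: [0.997, -0.051, 0.001, -0.052]
contact_force: [1.1, -0.1, 0.9]
gripper_width: 47.5
grasp_force: 0.0
```

Call:
send_rows:
  targets:
    - {"gripper": -0.1, "x": 0, "y": 0, "z": -4.0, "ax": 0, "ay": 0, "az": 0}
    - {"gripper": -0.1, "x": 0, "y": -4.0, "z": 0, "ax": 0, "ay": 0, "az": 0}
    - {"gripper": -0.1, "x": 0, "y": -4.0, "z": 0, "ax": 0, "ay": 0, "az": 0}
    - {"gripper": -0.1, "x": 0, "y": -4.0, "z": 0, "ax": 0, "ay": 0, "az": 0}
    - {"gripper": -0.1, "x": 0, "y": -4.0, "z": 0, "ax": 0, "ay": 0, "az": 0}

```text
clock: 14.68
position: [562.0, 66.2, 179.4]
ee_rot: [0.997, -0.052, 0.005, -0.053]
contact_force: [1.2, -0.2, 0.6]
gripper_width: 46.9
grasp_force: 0.0
```

Call:
send_rows:
  targets:
    - {"gripper": -0.1, "x": 0, "y": -4.0, "z": 0, "ax": 0, "ay": 0, "az": 0}
    - {"gripper": -0.1, "x": 0, "y": -4.0, "z": 0, "ax": 0, "ay": 0, "az": 0}
    - {"gripper": -0.1, "x": 0, "y": 0, "z": 0, "ax": 0, "ay": 0, "az": 0}
    - {"gripper": -0.1, "x": 0, "y": 0, "z": 0, "ax": 0, "ay": 0, "az": 0}
    - {"gripper": -0.1, "x": 0, "y": 0, "z": 0, "ax": 0, "ay": 0, "az": 0}

```text
clock: 15.1
position: [569.7, 144.2, 186.2]
ee_rot: [0.997, -0.051, 0.003, -0.053]
contact_force: [0.5, -0.4, 0.3]
gripper_width: 46.9
grasp_force: 0.0
```

Call:
send_rows:
  targets:
    - {"gripper": -0.1, "x": 0, "y": 0, "z": 0, "ax": 0, "ay": 0, "az": 0}
    - {"gripper": -0.1, "x": 0, "y": 0, "z": 0, "ax": 0, "ay": 0, "az": 0}
    - {"gripper": -0.1, "x": 0, "y": 0, "z": 0, "ax": 0, "ay": 0, "az": 0}
    - {"gripper": -0.1, "x": 0, "y": 0, "z": 0, "ax": 0, "ay": 0, "az": 0}
    - {"gripper": -0.1, "x": 0, "y": 0, "z": 0, "ax": 0, "ay": 0, "az": 0}

```text
clock: 15.52
position: [569.8, 143.4, 185.3]
ee_rot: [0.997, -0.052, 0.003, -0.052]
contact_force: [-0.3, -0.2, 0.0]
gripper_width: 47.2
grasp_force: 0.0
```

```bash
python3 - <<'E'
from h import *
plan([])
m=arm.camera_model('top');c=np.arange(560)[None];r=np.arange(420)[:,None]
for k in range(2):
    p,d=arm.get_image('top');W=cloud('top',d,m)
    H=W[...,2]-(41.06+.0097*W[...,0]+.10473*W[...,1])
    R=(d>0)&(c>318)&(c<396)&(r>194)&(r<256)&(H>5)&(H<45);blobs(R,W)
q=W[R]
for x in range(470,620,15):
    s=q[abs(q[:,0]-x)<8];print(x,np.round([s[:,1].mean(),H[R][abs(q[:,0]-x)<8].max()],1) if len(s) else 0,end=';')
B=(d>0)&(c>398)&(c<430)&(r>190)&(r<270)
cv2.imwrite('pics/t4.png',cv2.resize(p[170:290,170:440,::-1],None,fx=2.9,fy=2.9))
E
```

```text
clock 15.52 pos [569.8 143.4 185.3] w 47.2 gf 0.0 F [-0.3 -0.2  0. ]
yaw -5.95 tz [ 0.011  0.104 -0.994]
px [346 195  50   8 157] c [ 614. -178.] sz [ 10. 135.] ang 83.9 z [31.8 38.7 46. ]
px [332 198  13  47 354] c [547. -85.] sz [ 26. 121.] ang -5.9 z [49.5 55.3 59.3]
px [319 248  64   8 209] c [ 464. -124.] sz [ 10. 169.] ang 84.1 z [37.7 46.1 53.5]
px [346 195  50   7 156] c [ 614. -176.] sz [ 10. 133.] ang 84.0 z [32.9 38.2 46.1]
px [332 198  13  47 353] c [547. -85.] sz [ 26. 121.] ang -6.2 z [49.9 55.2 59.4]
px [319 248  65   8 209] c [ 464. -125.] sz [ 10. 171.] ang 84.1 z [37.4 45.9 53.4]
470 [-99.3  15.8];485 [-83.6  22.5];500 [-84.   23.3];515 [-84.9  22.1];530 [-80.4  24.1];545 [-82.   22.9];560 [-93.7  23.8];575 [-86.5  22.1];590 [-99.4  22.8];605 [-178.5   22.4];
```

View pics/t4.png

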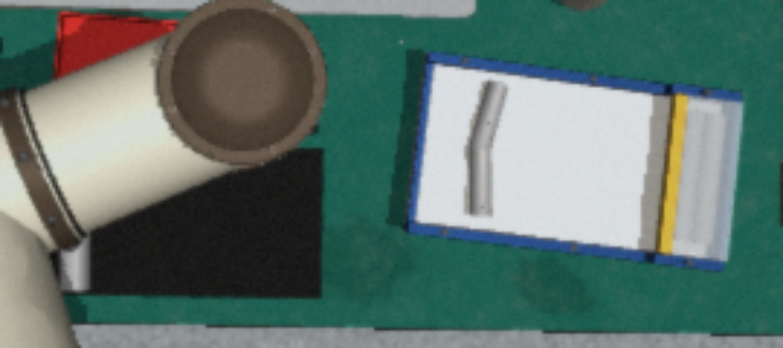

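The bent shaft has stayed at rest on the plate (kink at crop ~481,150; centre ≈ (547,−85)), and two straight shafts show in the bay. Go back and pick it up.

```bash
python3 -c "
from h import *
print(arm.read_state()['joints'])
plan([((547,-82,125),-6,6,-.1,6),((547,-82,65),-6,3,-.1,6),((547,-82,41),-6,3,-.1,6)])"
```

```text
[ 0.47507065  0.34276744 -0.14288871 -0.10253861 -1.02951005  1.04262547]
clock 15.62 pos [569.8 143.7 185.2] w 46.7 gf 0.0 F [-0.3 -0.6  0.8]
yaw -5.93 tz [ 0.011  0.104 -0.994]
leg (547, -82, 125)
   [0.01, 3.87, 0.6] [-0.0, -0.0, 0.0] -0.1
   [0.01, 3.86, 0.6] [-0.0, -0.0, 0.0] -0.1
   [0.01, 3.87, 0.6] [-0.0, -0.0, 0.0] -0.1
   [0.01, 3.86, 0.61] [-0.0, -0.0, 0.0] -0.1
   [0.01, 3.87, 0.6] [-0.0, -0.0, 0.0] -0.1
   [0.01, 3.86, 0.6] [-0.0, -0.0, 0.0] -0.1
leg (547, -82, 65)
   [0.0, 0.21, 1.99] [-0.0, -0.0, 0.0] -0.1
   [0.0, 0.21, 1.99] [-0.0, -0.0, 0.0] -0.1
   [0.0, 0.21, 1.98] [-0.0, -0.0, 0.0] -0.1
leg (547, -82, 41)
   [-0.0, 0.08, 0.8] [-0.0, -0.0, 0.0] -0.1
   [-0.0, 0.09, 0.79] [-0.0, -0.0, 0.0] -0.1
   [-0.0, 0.08, 0.8] [-0.0, -0.0, 0.0] -0.1
```

Call:
send_rows:
  targets:
    - {"gripper": -0.1, "x": 0.01, "y": 3.87, "z": 0.6, "ax": 0, "ay": 0, "az": 0}
    - {"gripper": -0.1, "x": 0.01, "y": 3.87, "z": 0.6, "ax": 0, "ay": 0, "az": 0}
    - {"gripper": -0.1, "x": 0.01, "y": 3.87, "z": 0.6, "ax": 0, "ay": 0, "az": 0}
    - {"gripper": -0.1, "x": 0.01, "y": 3.87, "z": 0.6, "ax": 0, "ay": 0, "az": 0}
    - {"gripper": -0.1, "x": 0.01, "y": 3.87, "z": 0.6, "ax": 0, "ay": 0, "az": 0}

```text
clock: 16.03
position: [550.5, -45.7, 134.9]
ee_rot: [0.997, -0.051, 0.003, -0.053]
contact_force: [-0.1, -0.1, 0.1]
gripper_width: 46.9
grasp_force: 0.0
```

Call:
send_rows:
  targets:
    - {"gripper": -0.1, "x": 0, "y": 3.87, "z": 0.6, "ax": 0, "ay": 0, "az": 0}
    - {"gripper": -0.1, "x": 0, "y": 0.21, "z": 2.0, "ax": 0, "ay": 0, "az": 0}
    - {"gripper": -0.1, "x": 0, "y": 0.21, "z": 1.5, "ax": 0, "ay": 0, "az": 0}
    - {"gripper": -0.1, "x": 0, "y": 0.21, "z": 1.5, "ax": 0, "ay": 0, "az": 0}
    - {"gripper": -0.1, "x": 0, "y": 0, "z": 0, "ax": 0, "ay": 0, "az": 0}

```text
clock: 16.45
position: [544.6, -83.4, 71.6]
ee_rot: [0.997, -0.052, -0.0, -0.053]
contact_force: [0.2, -0.6, -0.0]
gripper_width: 47.1
grasp_force: 0.0
```

Call:
send_rows:
  targets:
    - {"gripper": -0.1, "x": 0, "y": 0, "z": 0, "ax": 0, "ay": 0, "az": 0}

```text
clock: 16.53
position: [546.6, -83.1, 74.2]
ee_rot: [0.997, -0.051, 0.002, -0.052]
contact_force: [0.2, -0.2, -1.1]
gripper_width: 46.9
grasp_force: 0.0
```

```bash
python3 -c "
from h import *
plan([((547,-82,41),-6,4,-.1,6)])"
```

```text
clock 16.53 pos [546.6 -83.1  74.2] w 46.9 gf 0.0 F [ 0.2 -0.2 -1.1]
yaw -5.90 tz [ 0.01   0.104 -0.995]
leg (547, -82, 41)
   [0.01, 0.06, 0.83] [0.0, 0.0, 0.0] -0.1
   [0.01, 0.05, 0.83] [0.0, 0.0, 0.0] -0.1
   [0.0, 0.06, 0.83] [0.0, 0.0, 0.0] -0.1
   [0.01, 0.06, 0.83] [0.0, 0.0, 0.0] -0.1
```

Call:
send_rows:
  targets:
    - {"gripper": -0.1, "x": 0, "y": 0.1, "z": 1.0, "ax": 0, "ay": 0, "az": 0}
    - {"gripper": -0.1, "x": 0, "y": 0.1, "z": 1.0, "ax": 0, "ay": 0, "az": 0}
    - {"gripper": -0.1, "x": 0, "y": 0, "z": 0.9, "ax": 0, "ay": 0, "az": 0}
    - {"gripper": -0.1, "x": 0, "y": 0, "z": 0.4, "ax": 0, "ay": 0, "az": 0}
    - {"gripper": -0.1, "x": 0, "y": 0, "z": 0, "ax": 0, "ay": 0, "az": 0}

```text
clock: 16.95
position: [546.2, -81.2, 40.3]
ee_rot: [0.997, -0.051, 0.002, -0.052]
contact_force: [-0.6, 0.4, -0.5]
gripper_width: 47.0
grasp_force: 0.0
```

Call:
send_rows:
  targets:
    - {"gripper": 1, "x": 0, "y": 0, "z": 0, "ax": 0, "ay": 0, "az": 0}
    - {"gripper": 1, "x": 0, "y": 0, "z": 0, "ax": 0, "ay": 0, "az": 0}
    - {"gripper": 1, "x": 0, "y": 0, "z": 0, "ax": 0, "ay": 0, "az": 0}
    - {"gripper": 1, "x": 0, "y": 0, "z": 0, "ax": 0, "ay": 0, "az": 0}
    - {"gripper": 1, "x": 0, "y": 0, "z": 0, "ax": 0, "ay": 0, "az": 0}

```text
clock: 17.37
position: [547.5, -81.4, 42.3]
ee_rot: [0.997, -0.051, 0.004, -0.053]
contact_force: [-0.5, 0.1, 2.1]
gripper_width: 17.9
grasp_force: 57.8
```

```bash
python3 -c "
from h import *
plan([((546,-81,140),-6,4,1,6),((622,227,130),-93.4,15,1),((622,227,60),-93.4,3,1)])"
```

```text
clock 17.37 pos [547.5 -81.4  42.3] w 17.9 gf 57.8 F [-0.5  0.1  2.1]
yaw -5.88 tz [ 0.013  0.104 -0.994]
leg (546, -81, 140)
   [-0.03, -0.26, -2.43] [-0.0, -0.0, 0.0] 1
   [-0.04, -0.27, -2.43] [-0.0, -0.0, 0.0] 1
   [-0.03, -0.26, -2.43] [-0.0, -0.0, 0.0] 1
   [-0.04, -0.26, -2.43] [-0.0, -0.0, 0.0] 1
leg (622, 227, 130)
   [0.29, -2.08, 0.29] [-0.3, 0.3, 5.8] 1
   [0.08, -2.09, 0.28] [-0.3, 0.3, 5.8] 1
   [-0.13, -2.1, 0.26] [-0.3, 0.3, 5.8] 1
   [-0.34, -2.07, 0.26] [-0.3, 0.3, 5.8] 1
   [-0.56, -2.03, 0.24] [-0.3, 0.3, 5.8] 1
   [-0.76, -1.96, 0.22] [-0.3, 0.3, 5.8] 1
   [-0.95, -1.88, 0.22] [-0.3, 0.3, 5.8] 1
   [-1.14, -1.77, 0.19] [-0.3, 0.3, 5.8] 1
   [-1.31, -1.65, 0.19] [-0.3, 0.3, 5.8] 1
   [-1.48, -1.51, 0.16] [-0.3, 0.3, 5.8] 1
   [-1.62, -1.35, 0.15] [-0.3, 0.3, 5.8] 1
   [-1.75, -1.19, 0.14] [-0.3, 0.3, 5.8] 1
   [-1.86, -1.0, 0.12] [-0.3, 0.3, 5.8] 1
   [-1.95, -0.8, 0.11] [-0.3, 0.3, 5.8] 1
   [-2.03, -0.61, 0.09] [-0.3, 0.3, 5.8] 1
leg (622, 227, 60)
   [0.01, 0.01, 2.33] [-0.1, 0.1, 0.1] 1
   [0.01, 0.01, 2.33] [-0.1, 0.1, 0.1] 1
   [0.0, -0.0, 2.34] [-0.1, 0.1, 0.1] 1
```

Call:
send_rows:
  targets:
    - {"gripper": 1, "x": 0, "y": -0.2, "z": -2.5, "ax": 0, "ay": 0, "az": 0}
    - {"gripper": 1, "x": 0, "y": -0.3, "z": -2.5, "ax": 0, "ay": 0, "az": 0}
    - {"gripper": 1, "x": 0, "y": -0.3, "z": -2.5, "ax": 0, "ay": 0, "az": 0}
    - {"gripper": 1, "x": 0, "y": -0.3, "z": -2.5, "ax": 0, "ay": 0, "az": 0}
    - {"gripper": 1, "x": 0.29, "y": -2.08, "z": 0.29, "ax": -0.3, "ay": 0.3, "az": 5.8}

```text
clock: 17.78
position: [554.6, -62.6, 146.8]
ee_rot: [0.993, -0.104, 0.008, -0.05]
contact_force: [1.5, -0.1, -1.2]
gripper_width: 18.3
grasp_force: 58.4
```

Call:
send_rows:
  targets:
    - {"gripper": 1, "x": 0.08, "y": -2.09, "z": 0.28, "ax": -0.3, "ay": 0.3, "az": 5.8}
    - {"gripper": 1, "x": -0.13, "y": -2.1, "z": 0.26, "ax": -0.3, "ay": 0.3, "az": 5.8}
    - {"gripper": 1, "x": -0.34, "y": -2.07, "z": 0.26, "ax": -0.3, "ay": 0.3, "az": 5.8}
    - {"gripper": 1, "x": -0.56, "y": -2.03, "z": 0.24, "ax": -0.3, "ay": 0.3, "az": 5.8}
    - {"gripper": 1, "x": -0.76, "y": -1.96, "z": 0.22, "ax": -0.3, "ay": 0.3, "az": 5.8}

```text
clock: 18.2
position: [576.7, 43.0, 137.5]
ee_rot: [0.936, -0.351, 0.001, -0.034]
contact_force: [0.4, 0.1, -2.2]
gripper_width: 18.1
grasp_force: 58.3
```

Call:
send_rows:
  targets:
    - {"gripper": 1, "x": -0.95, "y": -1.88, "z": 0.22, "ax": -0.3, "ay": 0.3, "az": 5.8}
    - {"gripper": 1, "x": -1.14, "y": -1.77, "z": 0.19, "ax": -0.3, "ay": 0.3, "az": 5.8}
    - {"gripper": 1, "x": -1.31, "y": -1.65, "z": 0.19, "ax": -0.3, "ay": 0.3, "az": 5.8}
    - {"gripper": 1, "x": -1.48, "y": -1.51, "z": 0.16, "ax": -0.3, "ay": 0.3, "az": 5.8}
    - {"gripper": 1, "x": -1.62, "y": -1.35, "z": 0.15, "ax": -0.3, "ay": 0.3, "az": 5.8}

```text
clock: 18.62
position: [602.1, 145.7, 133.9]
ee_rot: [0.819, -0.574, -0.0, -0.017]
contact_force: [1.0, -0.8, -1.8]
gripper_width: 18.3
grasp_force: 58.3
```

Call:
send_rows:
  targets:
    - {"gripper": 1, "x": -1.75, "y": -1.19, "z": 0.14, "ax": -0.3, "ay": 0.3, "az": 5.8}
    - {"gripper": 1, "x": -1.86, "y": -1.0, "z": 0.12, "ax": -0.3, "ay": 0.3, "az": 5.8}
    - {"gripper": 1, "x": -1.95, "y": -0.8, "z": 0.11, "ax": -0.3, "ay": 0.3, "az": 5.8}
    - {"gripper": 1, "x": -2.03, "y": -0.61, "z": 0.09, "ax": -0.3, "ay": 0.3, "az": 5.8}
    - {"gripper": 1, "x": 0, "y": 0, "z": 0, "ax": 0, "ay": 0, "az": 0}

```text
clock: 19.03
position: [623.5, 230.5, 130.6]
ee_rot: [-0.688, 0.725, 0.001, 0.003]
contact_force: [0.6, 0.1, -2.1]
gripper_width: 18.4
grasp_force: 58.2
```

Call:
send_rows:
  targets:
    - {"gripper": 1, "x": 0, "y": 0, "z": 0, "ax": 0, "ay": 0, "az": 0}
    - {"gripper": 1, "x": 0, "y": 0, "z": 0, "ax": 0, "ay": 0, "az": 0}

```text
clock: 19.2
position: [622.3, 226.5, 131.1]
ee_rot: [-0.689, 0.725, 0.001, 0.002]
contact_force: [0.0, -0.4, -2.2]
gripper_width: 18.1
grasp_force: 58.2
```

```bash
python3 -c "
from h import *
plan([((622,227,40),-93.4,4,1),((622,227,8),-93.4,3,1)])
w,_=arm.get_image('wrist');cv2.imwrite('pics/w5.png',w[:,:,::-1])"
```

```text
clock 19.20 pos [622.3 226.5 131.1] w 18.1 gf 58.2 F [ 0.  -0.4 -2.2]
yaw -92.95 tz [ 0.001  0.003 -1.   ]
leg (622, 227, 40)
   [-0.0, 0.01, 2.28] [-0.0, 0.0, 0.1] 1
   [-0.01, 0.01, 2.28] [-0.0, 0.0, 0.1] 1
   [-0.0, 0.01, 2.27] [-0.0, 0.0, 0.1] 1
   [-0.01, 0.01, 2.28] [-0.0, 0.0, 0.1] 1
leg (622, 227, 8)
   [0.0, 0.0, 1.07] [-0.0, 0.1, 0.0] 1
   [0.01, 0.0, 1.06] [-0.0, 0.1, 0.0] 1
   [-0.0, 0.01, 1.07] [-0.0, 0.1, 0.0] 1
```

View pics/w5.png

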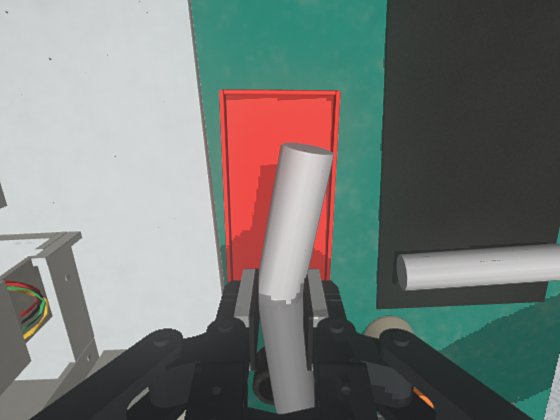

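Wrist view: the bent shaft is held over the red tray and lies along its length, end at (307,150), inside the walls (cols 222–338). Lower and release with a small opening.

Call:
send_rows:
  targets:
    - {"gripper": 1, "x": 0, "y": 0, "z": 2.5, "ax": 0, "ay": 0, "az": 0}
    - {"gripper": 1, "x": 0, "y": 0, "z": 2.5, "ax": 0, "ay": 0, "az": 0}
    - {"gripper": 1, "x": 0, "y": 0, "z": 2.5, "ax": 0, "ay": 0, "az": 0}
    - {"gripper": 1, "x": 0, "y": 0, "z": 2.0, "ax": 0, "ay": 0, "az": 0}
    - {"gripper": 1, "x": 0, "y": 0, "z": 1.5, "ax": 0, "ay": 0, "az": 0}

```text
clock: 19.67
position: [622.3, 225.6, 20.0]
ee_rot: [-0.688, 0.726, 0.001, 0.001]
contact_force: [0.3, -1.1, -2.7]
gripper_width: 18.2
grasp_force: 58.3
```

Call:
send_rows:
  targets:
    - {"gripper": 1, "x": 0, "y": 0, "z": 0.8, "ax": 0, "ay": 0, "az": 0}
    - {"gripper": 1, "x": 0, "y": 0, "z": 0.4, "ax": 0, "ay": 0, "az": 0}
    - {"gripper": 1, "x": 0, "y": 0, "z": 0.2, "ax": 0, "ay": 0, "az": 0}
    - {"gripper": 1, "x": 0, "y": 0, "z": 0, "ax": 0, "ay": 0, "az": 0}
    - {"gripper": 1, "x": 0, "y": 0, "z": 0, "ax": 0, "ay": 0, "az": 0}

```text
clock: 20.08
position: [624.3, 227.8, 9.4]
ee_rot: [-0.688, 0.725, 0.0, 0.004]
contact_force: [0.7, 0.6, -2.3]
gripper_width: 18.0
grasp_force: 58.3
```

Call:
send_rows:
  targets:
    - {"gripper": 1, "x": 0, "y": 0, "z": 0.35, "ax": 0, "ay": 0, "az": 0}
    - {"gripper": 1, "x": 0, "y": 0, "z": 0, "ax": 0, "ay": 0, "az": 0}
    - {"gripper": 0.35, "x": 0, "y": 0, "z": 0, "ax": 0, "ay": 0, "az": 0}
    - {"gripper": 0.35, "x": 0, "y": 0, "z": 0, "ax": 0, "ay": 0, "az": 0}
    - {"gripper": 0.35, "x": 0, "y": 0, "z": -0.5, "ax": 0, "ay": 0, "az": 0}

```text
clock: 20.5
position: [623.1, 227.4, 9.1]
ee_rot: [-0.688, 0.725, 0.001, 0.002]
contact_force: [-1.1, 0.4, -0.5]
gripper_width: 28.0
grasp_force: 0.0
```

Call:
send_rows:
  targets:
    - {"gripper": 0.35, "x": 0, "y": 0, "z": -1.5, "ax": 0, "ay": 0, "az": 0}
    - {"gripper": 0.35, "x": 0, "y": 0, "z": -3, "ax": 0, "ay": 0, "az": 0}
    - {"gripper": 0.35, "x": 0, "y": 0, "z": -4, "ax": 0, "ay": 0, "az": 0}
    - {"gripper": 0.35, "x": 0, "y": 0, "z": -4, "ax": 0, "ay": 0, "az": 0}
    - {"gripper": 0.35, "x": 3.5, "y": 0, "z": 0, "ax": 0, "ay": 0, "az": 0}

```text
clock: 20.92
position: [627.4, 198.1, 145.0]
ee_rot: [-0.691, 0.723, -0.004, 0.012]
contact_force: [1.6, 0.0, 1.6]
gripper_width: 27.6
grasp_force: 0.0
```

Call:
send_rows:
  targets:
    - {"gripper": 0.35, "x": 4, "y": 1, "z": 0, "ax": 0, "ay": 0, "az": 0}
    - {"gripper": 0.35, "x": 4, "y": 1, "z": 0, "ax": 0, "ay": 0, "az": 0}
    - {"gripper": 0.35, "x": 4, "y": 1, "z": 0, "ax": 0, "ay": 0, "az": 0}
    - {"gripper": 0.35, "x": 4, "y": 0, "z": 0, "ax": 0, "ay": 0, "az": 0}
    - {"gripper": 0.35, "x": 0, "y": 0, "z": 0, "ax": 0, "ay": 0, "az": 0}

```text
clock: 21.33
position: [581.2, 28.3, 134.3]
ee_rot: [-0.686, 0.727, 0.001, 0.002]
contact_force: [-0.1, 1.0, -0.3]
gripper_width: 27.8
grasp_force: 0.0
```

```bash
python3 - <<'E'
from h import *
plan([])
m=arm.camera_model('top')
p,d=arm.get_image('top');W=cloud('top',d,m);p=p.astype(int);c=np.arange(560)[None];r=np.arange(420)[:,None]
R=(d>0)&(c>185)&(c<255)&(r>170)&(r<212)&(W[...,2]<60)&(p.min(2)>60)
blobs(R,W)
cv2.imwrite('pics/t6.png',cv2.resize(p[165:285,170:440,::-1].astype(np.uint8),None,fx=2.9,fy=2.9,interpolation=2))
E
```

```text
clock 21.33 pos [581.2  28.3 134.3] w 27.8 gf 0.0 F [-0.1  1.  -0.3]
yaw -93.32 tz [ 0.002  0.004 -1.   ]
px [186 171  69   3 187] c [672. 224.] sz [  6. 182.] ang -88.7 z [14.  20.  23.4]
px [196 187  34   8 203] c [622. 243.] sz [19. 88.] ang -88.1 z [15.8 20.6 24.4]
```

View pics/t6.png

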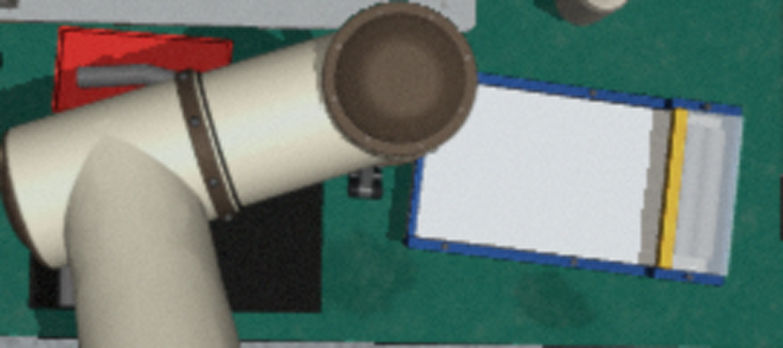

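The bent shaft lies flat in the tray (z top ≈ 24 mm, centre ≈ 13 mm), the plate is empty, and two shafts are in the bay (crop ~698–720, 190). The arm is clear of everything.

```bash
python3 -c "
from bench import arm
print(arm.job_done())"
```

```text
the job is handed in; nothing more can be done
None
```

I handed the job in at about 21 s on the clock: both straight shafts rolled under the bar into the bay, and the bent one stayed on the plate and now lies flat in the red tray; no verdict came back, and I didn't re-measure the thick shaft, bottles or loupe at the end, though I saw no sign they moved.

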